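# Put the treatment stock into its matching holders

### The arm

A 6-joint arm with a two-finger parallel gripper is mounted at the origin on a cart in front of the work surface, level with it; the furniture and walls round the work are solid. World frame = base frame: x ahead of the robot, y to its left, z up, the work surface at z = 0. Lengths are in m, angles in rad, forces in N, time in s.
With the tool pointing down it reaches from about 0.375 to 0.9 m from the base axis. Payload 3.1 kg.
Tool frame: the origin (TCP) lies between the finger pads; the fingertips stand 8 mm ahead of it and the grasp point (between the pads) lies 11 mm behind it (manip.tip_extent is the distance from the TCP to the fingertips, in m); z points along the fingers, x is the direction in which the jaws open and shut, and the axes are right-handed (so a half turn about z gives the same grasp; the last joint's range is limited). The gripper opens to 85 mm and grips with 20 to 120 N. Pads are 22 mm wide; open, the fingers measure 114 mm over their backs; the gripper's body (76 mm by 85 mm) begins 54 mm behind the grasp point. The pads swing forward as they close: fully open they stand 13 mm farther back than shut.
Start: joints at [0.928, 0.527, 1.433, -0, 1.181, -0.178], TCP at [0.28, 0.559, 0.239] pointing down, gripper open.
Joint ranges: [-3.08, 3.08], [-0.75, 2.2], [0.22, 2.44], [-1.43, 4.57], [0, 2.65], [-2.85, 2.85]. Speed limits (rad/s): [2.79, 2.79, 3.14, 3.14, 3.14, 3.14].

### API

Orientations are given as a unit quaternion [x, y, z, w].
In Python, from station import manip gives the robot as it stands.
- The arm moves only by the tool move_arm, never from a script. Its argument "deltas" is a list that holds one entry, the list of rows, each a list of 4 numbers: the shift along the tool's x, y, z in m, then the turn about the tool's z in degrees. A call has 1 to 20 rows; each row is the pose to reach, as a shift and turn from the pose measured when the call began, along the tool's axes at that moment; what a row does not reach only later rows make up. A row lasts 1/12 s, in which the tool goes at most 41.7 mm and 7.16 degrees, less where a joint would pass 70% of its speed; a pose out of reach is approached as far as the arm can. A call with a gripper value outside its range is refused whole. "gripper" is the opening, from 0 (shut) to 1 (fully open), set as the call begins (left out, the last holds). The fingers move at their own pace and stop on an object; "squeeze" is the grip in N (left out, the last holds). Time passes only in rows, so rows that repeat a pose let the fingers close. It gives the time, the measured TCP pose, the force and the opening at its end, in the units of the state.
- manip.sense(): the state, without advancing time (a new reading comes with each control period).
- manip.snapshot(name): name is "side" or "top" or "wrist"; returns a dict with "img" (400x640x3 uint8, red, green, blue), "vertical_fov" (degrees; the focal length in pixels is half the picture's height over the tangent of half this angle, whatever the lens; pixels are square), "cx", "cy" (the principal point, pixels), "origin" and "orientation" of the camera in the world. Camera axes: x right, y down, z forward; pixel columns grow to the right and rows downward; lengths in m; the calibration is good to about 2 mm. A picture is of the moment at which its call begins. There is no depth.
- manip.sign_off(): hands the job in, once; it reports no verdict.
The state is a dict: "t": time; "q": joint angles; "qd": joint speeds; "tau": joint torques, N m; "tcp_pos": TCP position; "tool_rot": TCP orientation; "force": force on the tool from outside, world axes, zero at the start; "ft_torque": the same for the moment, N m; "finger_gap": opening from 0.0 (shut) to 1.0 (fully open).
Only numpy, scipy, OpenCV 4.12 (cv2) and the standard library are available. Lean on these libraries where they do the work, as an engineer would, in place of code of your own. Each camera call takes 0.05 s, during which the arm holds its last target.

### The job

Put the four loose things in the middle of the worktop away in the empty dark-floored holders standing among them, each in the one made for its shape and size: the larger, brown vial in the small round dish, the lidded sample cup in the large round dish, the narrow carton in the narrow tray and the wide carton in the wide tray. Stand each one upright, as it stands now, flat on the holder's floor and centred, with the cartons lined up straight with their trays (either end first). Tip nothing over on the way, and let go of everything at the end.

Things in the scene. Friction and masses are not known exactly. Their poses are not given: they have to be found in the camera images.
- vial_large_center (a point): Brown glass injection vial with a blue cap, standing upright, loose: 32 mm across the glass, 62 mm tall in all; the glass is straight for about the lower 40 mm, then draws in to a neck and a 20 mm wide cap. This point is on its axis, half-way up, 31 mm above its underside; z is up. (A smaller, clear vial with a pink cap, 25 mm across, is no part of the job.)
- sample_cup_center (a point): Sample cup with a flat yellow screw lid, standing upright, loose: body 55 mm across, lid 60 mm across and 12 mm high, 64 mm tall in all. This point is on its axis, half-way up, 32 mm above its underside; z is up. (The cups far back on the left are no part of the job.)
- carton_narrow_center (a point): Narrow carton, loose: white with a blue band, 32 mm wide (its x), 85 mm long (its y), 48 mm tall (z up). This point is its centre, 24 mm above its underside. (The cartons far back on the left are no part of the job.)
- carton_wide_center (a point): Wide carton, loose: white with an orange band, 60 mm wide (its x), 105 mm long (its y), 45 mm tall (z up). This point is its centre, 22.5 mm above its underside.
- dish_small_floor (a point): Small round dish, the holder of the vial: thin grey rim with a near-black rubber floor; 48 mm across inside, 56 mm outside; the rim is 4 mm thick and stands 8 mm above the floor. Fixed to the worktop; it stands at z = 0 and its own z points up. This point lies at the centre of the top of its floor, 4 mm above the worktop. 
- dish_large_floor (a point): Large round dish, the holder of the sample cup: thin grey rim with a near-black rubber floor; 76 mm across inside, 84 mm outside; the rim is 4 mm thick and stands 8 mm above the floor. Fixed to the worktop; it stands at z = 0 and its own z points up. This point lies at the centre of the top of its floor, 4 mm above the worktop. 
- tray_narrow_floor (a point): Narrow tray, the holder of the narrow carton: thin grey edge and a near-black rubber floor 52 mm wide (its x) and 101 mm long (its y); a 4 mm thick end stop, 8 mm above the floor, at each short end; the long sides are open. Fixed to the worktop; it stands at z = 0 and its own z points up. This point lies at the centre of the top of its floor, 4 mm above the worktop. 
- tray_wide_floor (a point): Wide tray, the holder of the wide carton: thin grey edge and a near-black rubber floor 80 mm wide (its x) and 121 mm long (its y); a 4 mm thick end stop, 8 mm above the floor, at each short end; the long sides are open. Fixed to the worktop; it stands at z = 0 and its own z points up. This point lies at the centre of the top of its floor, 4 mm above the worktop. 
Not all that is in view belongs to the job. What is shaped like the part that bears carton_narrow_center but yellow is not meant. What is shaped like the part that bears carton_wide_center but purple is not meant.

How it is judged:
By the outcome, as a careful person would: the job done as asked, in the order asked, and still so for the second after the job is handed in, with the robot touching nothing.
It also fails if it takes over 104 s, if anything falls off the work surface, if the arm or the gripper's body presses on something with over 40 N, if the wrist force passes 120 N, or if a joint passes its speed limit or range.

## Working session

There is one attempt and no reset: what is moved stays moved. The work goes in short steps, Python scripts to look and compute and a tool call to move; the robot and the scene stay as the last step left them, time stands still between calls to the robot, and variables do not carry over. Pictures are saved under pics/ and viewed, and the job is handed in when it is done.

Besides the shell and the picture viewer there is one more tool, called in YAML: its name, and indented under it one key for each argument. move_arm: Moves the arm, as the interface text tells. Its arguments: {"type":"object","properties":{"deltas":{"type":"array"},"gripper":{"type":"number"},"squeeze":{"type":"number"}},"required":["deltas"]}

```bash
ls; mkdir -p pics; python3 - <<'E'
from station import manip
import cv2
s=manip.sense()
for k,v in s.items(): print(k,v)
for n in ["side","top","wrist"]:
    d=manip.snapshot(n); cv2.imwrite(f"pics/{n}0.png",d["img"][:,:,::-1])
    print(n,{k:v for k,v in d.items() if k!="img"})
E
```

```text
pics
t 0.0
q [ 9.28509419e-01  5.28478560e-01  1.43390801e+00 -7.63725579e-06
  1.18137642e+00 -1.78538217e-01]
qd [ 2.17171288e-03 -2.25720867e-04 -4.56413180e-04  9.26268830e-04
 -3.04773650e-05  1.17862840e-03]
tau [ 2.38926259e-04 -4.42353487e+01 -1.78024954e+01 -2.52963573e-04
  8.42861307e-03  3.36767307e-06]
tcp_pos [0.27913809 0.55842384 0.23832416]
tool_rot [ 8.50676113e-01  5.25689046e-01 -1.00846821e-03  4.00737959e-04]
force [-0.04113353 -0.38273489  0.81777894]
ft_torque [-0.00915399 -0.03823254 -0.00078785]
finger_gap 1.002845097452556
side {'vertical_fov': 44.812971826879966, 'cx': 313.38703694534416, 'cy': 200.66330849835404, 'origin': array([ 0.23467723, -1.32457092,  0.67848857]), 'orientation': array([ 0.83641429, -0.11809129,  0.07146904, -0.53043167])}
top {'vertical_fov': 53.64954726832627, 'cx': 323.4726015117943, 'cy': 198.0304275012378, 'origin': array([ 0.34621965, -0.05035623,  1.24314884]), 'orientation': array([-0.70104217,  0.70624233, -0.06855525,  0.07114653])}
wrist {'vertical_fov': 58.81155917273699, 'cx': 316.510602496051, 'cy': 206.26066382462415, 'origin': array([0.21018413, 0.59181601, 0.37281974]), 'orientation': array([0.84088609, 0.51993367, 0.07808768, 0.12838172])}
```

View pics/top0.png

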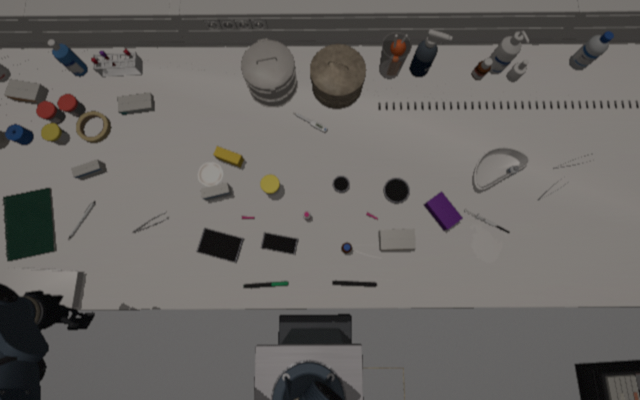

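View pics/side0.png

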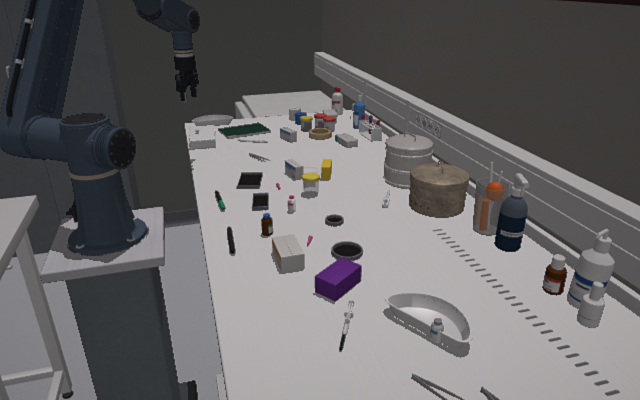

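View pics/wrist0.png

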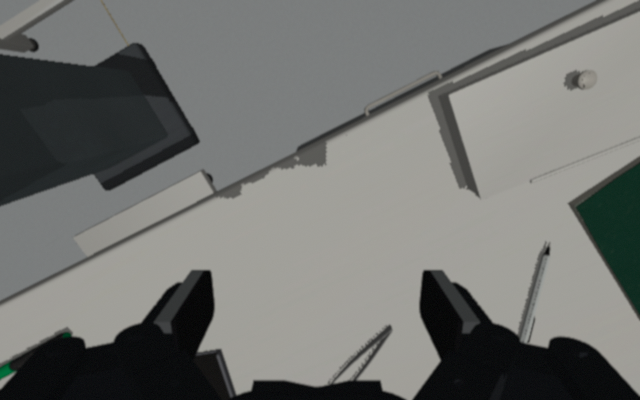

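The top view shows the trays at (220,245) and (280,243), the dishes at (341,184) and (397,190), the brown vial at (347,248) and the yellow-lid cup at (270,184). The narrow carton is at (216,191), with a distractor at yellow (228,156). The wide carton is at (397,239), with a distractor at purple (443,211). The pink vial at (308,216) isn't part of the job. I'll take close crops to check these.

```bash
python3 - <<'E'
import cv2
a=cv2.imread("pics/top0.png")[135:275,185:475]
cv2.imwrite("pics/topc.png",cv2.resize(cv2.convertScaleAbs(a,alpha=1.5),None,fx=2.75,fy=2.75,interpolation=cv2.INTER_CUBIC))
a=cv2.imread("pics/side0.png")[150:300,205:385]
cv2.imwrite("pics/sidec.png",cv2.resize(cv2.convertScaleAbs(a,alpha=1.4),None,fx=4,fy=4,interpolation=cv2.INTER_CUBIC))
E
```

```text
(no output)
```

View pics/topc.png

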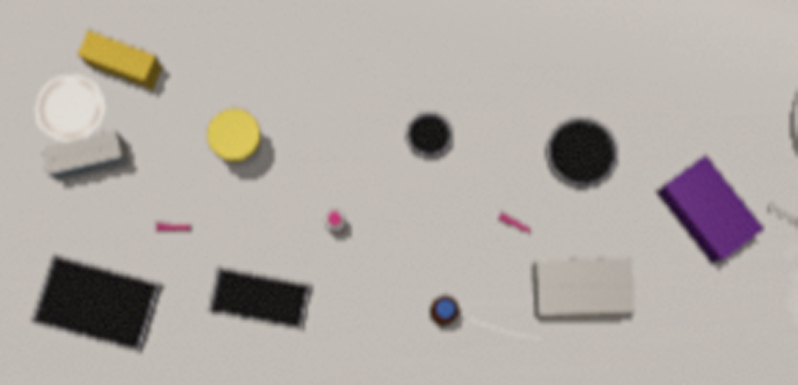

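View pics/sidec.png

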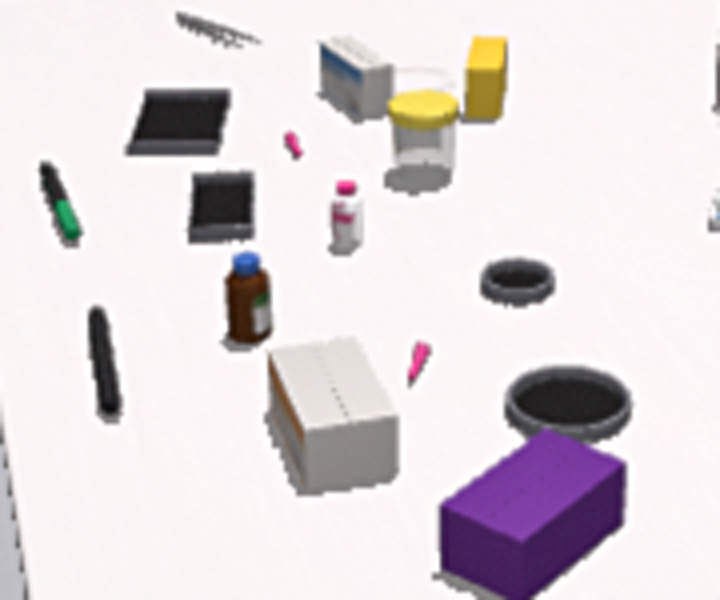

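The crops confirm the choice. In the top crop the narrow carton with the blue band is at (85,155), next to something clear and round at (70,105) that I have to watch. The wide carton is at (583,287), the brown vial at (445,310) and the cup at (234,135).

```bash
cat > h.py <<'E'
import numpy as np, cv2
from scipy.spatial.transform import Rotation as R
from station import manip
def snap(n,f=None):
    d=manip.snapshot(n)
    if f: cv2.imwrite("pics/"+f+".png",d["img"][:,:,::-1])
    return d
def foc(d): return 200/np.tan(np.radians(d["vertical_fov"])/2)
def ray(d,u,v,z):
    r=R.from_quat(d["orientation"]).apply([(u-d["cx"])/foc(d),(v-d["cy"])/foc(d),1.])
    o=np.array(d["origin"]); return o+r*(z-o[2])/r[2]
def proj(d,p):
    c=R.from_quat(d["orientation"]).inv().apply(np.atleast_2d(p)-d["origin"])
    return c[:,:2]/c[:,2:]*foc(d)+[d["cx"],d["cy"]]
def yaw():
    s=manip.sense(); x=R.from_quat(s["tool_rot"]).apply([1,0,0]); return np.degrees(np.arctan2(x[1],x[0]))
def togo(p,yawdeg=None):
    "delta in tool axes to TCP at p; tool z down: turn about tool z = -(world yaw)"
    s=manip.sense(); r=R.from_quat(s["tool_rot"]); d=r.inv().apply(np.array(p)-s["tcp_pos"])
    t=None
    if yawdeg is not None:
        t=-(yawdeg-yaw()); t=(t+90)%180-90
    print("tcp",s["tcp_pos"].round(4),"yaw",round(yaw(),2),"q6",round(s["q"][5],2),"tilt",r.apply([0,0,1]).round(4),"d(mm)",(d*1000).round(1),"turn",t)
    return d,t
E
python3 - <<'E'
from h import *
d=snap("top")
C=2.75
def c(u,v): return u/C+185,v/C+135
for n,u,v,z in [("cup",234,134,.064),("vial",445,309,.062),("dishS",429,135,.004),("dishL",582,152,.004),("trayW",97,304,.004),("trayN",261,298,.004),("cartW",583,287,.045),("cartN",82,152,.048),("glass",70,105,0.0),("glassz6",70,105,.06)]:
    print(n,ray(d,*c(u,v),z).round(3))
togo([.5,0,.2],90)
E
```

```text
cup [0.629 0.116 0.064]
vial [ 0.433 -0.115  0.062]
dishS [ 0.64  -0.103  0.004]
dishL [ 0.618 -0.281  0.004]
trayW [0.446 0.277 0.004]
trayN [0.451 0.09  0.004]
cartW [ 0.457 -0.268  0.045]
cartN [0.613 0.29  0.048]
glass [0.681 0.32  0.   ]
glassz6 [0.665 0.302 0.06 ]
tcp [0.2793 0.5586 0.2387] yaw 63.42 q6 -0.18 tilt [-8.0e-04 -1.1e-03 -1.0e+00] d(mm) [-400.8  447.3   39.1] turn -26.57576177729461
```

```bash
python3 - <<'E'
from h import *
d=snap("wrist"); s=manip.sense()
r=R.from_quat(s["tool_rot"]); c=R.from_quat(d["orientation"])
print("cam in tool",r.inv().apply(d["origin"]-s["tcp_pos"]).round(4)); print((r.inv()*c).as_matrix().round(3))
togo([.46,0,.33],90)
E
```

```text
cam in tool [-0.0014 -0.0767 -0.1342]
[[ 1.     0.    -0.   ]
 [-0.     0.955  0.297]
 [ 0.001 -0.297  0.955]]
tcp [0.2794 0.5587 0.2388] yaw 63.43 q6 -0.18 tilt [-6.e-04 -8.e-04 -1.e+00] d(mm) [-419.   411.5  -90.8] turn -26.573956854092025
```

move_arm:
  deltas:
    - [[-30,0,0,0]]
  gripper: 2

```text
out of range
```

That call used wrong numbers (mm rather than m), and it was refused whole, so nothing moved. This one is in metres.

move_arm:
  deltas:
    - [[-0.025,0.025,-0.006,-2],[-0.05,0.05,-0.012,-4],[-0.075,0.075,-0.018,-6],[-0.1,0.1,-0.024,-8],[-0.13,0.13,-0.03,-10],[-0.16,0.16,-0.036,-12],[-0.19,0.19,-0.042,-14],[-0.22,0.22,-0.048,-16],[-0.25,0.25,-0.055,-18],[-0.28,0.28,-0.062,-20],[-0.31,0.31,-0.068,-22],[-0.34,0.34,-0.075,-24],[-0.37,0.37,-0.081,-26],[-0.4,0.4,-0.087,-26.5],[-0.419,0.411,-0.091,-26.5],[-0.419,0.411,-0.091,-26.5],[-0.419,0.411,-0.091,-26.5]]
  gripper: 1

```text
t: 1.67
tcp_pos: [0.4599, -0.0014, 0.3303]
tool_rot: [0.709, 0.705, -0.0, 0.0]
force: [1.2, -0.6, -0.7]
finger_gap: 1.003
```

```bash
python3 - <<'E'
from h import *
d=snap("wrist","w1"); togo([.46,0,.33],90)
np.save("w1.npy",d,allow_pickle=True)
E
```

```text
tcp [ 0.4592 -0.      0.33  ] yaw 89.81 q6 -1.81 tilt [-0.0014  0.     -1.    ] d(mm) [ 0.   0.8 -0. ] turn -0.1867248163627977
```

View pics/w1.png

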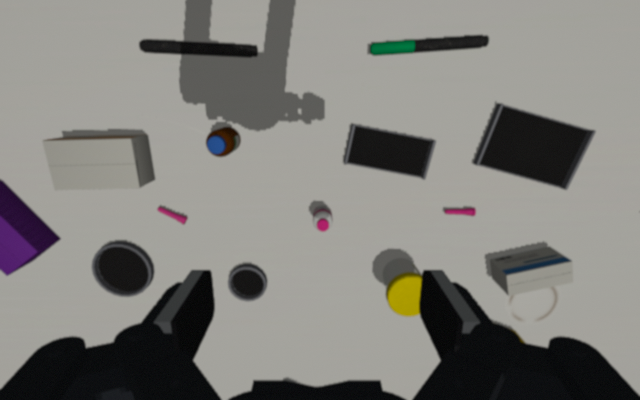

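The wrist view has +x down and +y right. It shows the vial at (220,141), dishes at (247,282) and (123,268), trays at (389,151) and (533,145), cup at (405,293), narrow carton at (533,265) with the clear ring at (533,302), and wide carton at (98,160). I'll enlarge the crops to measure.

```bash
python3 - <<'E'
import cv2,numpy as np
a=cv2.imread("pics/w1.png")
def crop(n,u0,v0,u1,v1,f):
    b=cv2.convertScaleAbs(a[v0:v1,u0:u1],alpha=1.5); b=cv2.resize(b,None,fx=f,fy=f,interpolation=cv2.INTER_CUBIC)
    for u in range(-(-u0//10)*10,u1,10): cv2.line(b,((u-u0)*f,0),((u-u0)*f,12 if u%50 else 30),(0,0,255),1)
    for v in range(-(-v0//10)*10,v1,10): cv2.line(b,(0,(v-v0)*f),(12 if v%50 else 30,(v-v0)*f),(0,0,255),1)
    cv2.imwrite(f"pics/{n}.png",b)
crop("c1",335,90,605,190,2.9 and 3) if 0 else crop("c1",340,95,605,195,3)
crop("c2",30,110,270,310,3)
crop("c3",370,225,590,345,3)
E
```

```text
(no output)
```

View pics/c1.png

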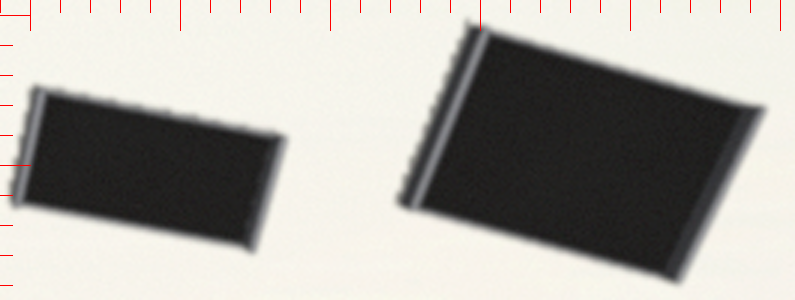

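View pics/c2.png

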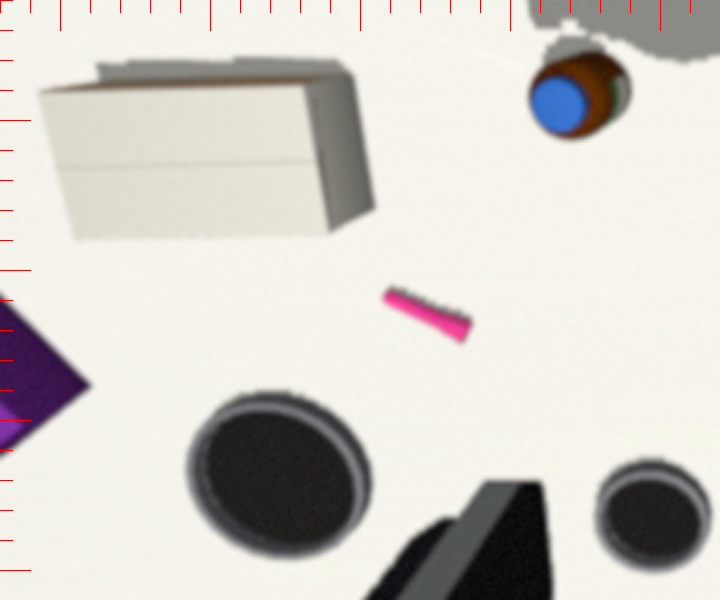

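View pics/c3.png

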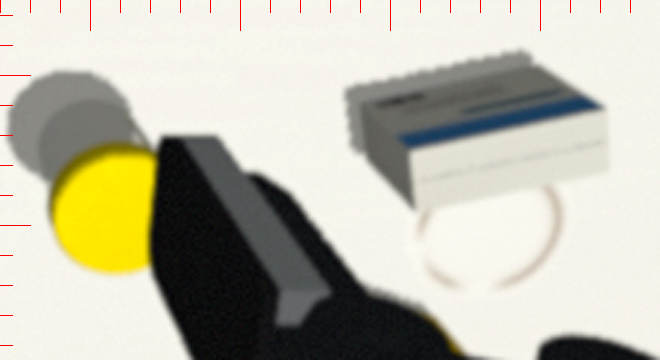

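```bash
cat > m1.py <<'E'
from h import *
from scipy.optimize import least_squares
d=np.load("w1.npy",allow_pickle=True).item()
def rect(n,off,pts,z,W,L):
    px=np.array(pts)/3+off; P=np.array([ray(d,*p,z) for p in px])
    print(n,"sides mm",[round(1000*np.linalg.norm(P[i]-P[i-3])) for i in range(4)],"ctr",P.mean(0).round(4),end=" ")
    # fit: y axis along long
    def model(x):
        c,s=np.cos(x[2]),np.sin(x[2]); q=np.array([[-W/2,-L/2],[-W/2,L/2],[W/2,L/2],[W/2,-L/2]])
        return np.array([[x[0]+a*c-b*s,x[1]+a*s+b*c,z] for a,b in q])
    best=None
    for t0 in np.radians([-40,-20,0,20,40]):
      for k in range(4):
        pp=np.roll(px,k,0)
        for o in (pp,pp[::-1]):
          r=least_squares(lambda x:(proj(d,model(x))-o).ravel(),[*P.mean(0)[:2],t0])
          if best is None or r.cost<best.cost: best=r
    print("fit",best.x[:2].round(4),"yaw of its x",np.degrees(best.x[2]).round(1),"rms px",np.sqrt(best.cost*2/8).round(2))
rect("trayW",(340,95),[(480,28),(408,207),(681,283),(765,106)],.012,.080,.129)
rect("trayN",(340,95),[(37,90),(15,205),(255,251),(287,136)],.012,.052,.109)
rect("cartW",(30,110),[(38,92),(307,84),(330,232),(76,240)],.045,.06,.105)
rect("cartN",(370,225),[(410,150),(607,108),(607,172),(415,210)],.048,.032,.085)
print("vial",ray(d,30+558/3,110+106/3,.062).round(4)); print("cup",ray(d,370+117/3,225+210/3,.064).round(4))
g=cv2.cvtColor(d["img"],cv2.COLOR_RGB2GRAY)
for n,box,ro,x0 in [("dishL",(90,235,156,300),.042,(.618,-.281)),("dishS",(226,260,270,303),.028,(.64,-.103))]:
    u0,v0,u1,v1=box; m=(g[v0:v1,u0:u1]<120).astype(np.uint8)
    k,l,st,ce=cv2.connectedComponentsWithStats(m); i=1+np.argmax(st[1:,4]); a=st[i,4]; ce=ce[i]+[u0,v0]
    th=np.linspace(0,2*np.pi,60)
    def hull(x,off=0):
        P=np.vstack([np.c_[x[0]+ro*np.cos(th),x[1]+ro*np.sin(th),0*th+z] for z in (0,.012)])
        h=cv2.convexHull(proj(d,P).astype(np.float32)); M=cv2.moments(h); return np.array([M["m10"],M["m01"]])/M["m00"],M["m00"]
    r=least_squares(lambda x:hull(x)[0]-ce,x0,diff_step=1e-3)
    print(n,r.x.round(4),"area",a,hull(r.x)[1].round(),"box",st[i])
E
python3 m1.py
```

```text
trayW sides mm [76, 129, 79, 128] ctr [0.4475 0.2748 0.012 ] fit [0.4476 0.2748] yaw of its x -14.9 rms px 0.85
trayN sides mm [49, 107, 50, 107] ctr [0.452  0.0909 0.012 ] fit [0.4521 0.0909] yaw of its x -10.7 rms px 0.89
cartW sides mm [106, 59, 104, 60] ctr [ 0.4598 -0.2701  0.045 ] fit [ 0.4598 -0.2701] yaw of its x 1.2 rms px 0.37
cartN sides mm [84, 32, 83, 31] ctr [0.6133 0.2897 0.048 ] fit [0.6134 0.2897] yaw of its x 13.0 rms px 0.45
vial [ 0.4355 -0.1158  0.062 ]
cup [0.6273 0.1152 0.064 ]Traceback (most recent call last):
  File "m1.py", line 33, in <module>
    print(n,r.x.round(4),"area",a,hull(r.x)[1].round(),"box",st[i])
                                  ^^^^^^^^^^^^^^^^^^
AttributeError: 'float' object has no attribute 'round'
```

```bash
sed -i 's/hull(r.x)\[1\].round()/hull(r.x)[1]/' m1.py; python3 m1.py | grep dish; python3 - <<'E'
from h import *
togo([.436,-.116,.2],90)
E
```

```text
dishL [ 0.6172 -0.2803] area 2715 2789.7163917958387 box [   2    5   62   57 2715]
dishS [ 0.6391 -0.104 ] area 1175 1215.8495830940083 box [   2    3   39   38 1175]
tcp [ 0.4592 -0.      0.33  ] yaw 89.81 q6 -1.81 tilt [-0.0014  0.     -1.    ] d(mm) [-116.1  -22.7  130. ] turn -0.1867248163627977
```

move_arm:
  deltas:
    - [[-0.03,-0.006,0.02,0],[-0.06,-0.012,0.05,0],[-0.09,-0.018,0.09,0],[-0.116,-0.023,0.13,0],[-0.116,-0.023,0.16,0],[-0.116,-0.023,0.19,0],[-0.116,-0.023,0.215,0],[-0.116,-0.023,0.215,0],[-0.116,-0.023,0.215,0]]

```text
t: 2.47
tcp_pos: [0.4346, -0.114, 0.1142]
tool_rot: [0.708, 0.707, -0.001, -0.003]
force: [0.7, -0.2, 0.2]
finger_gap: 1.002
```

```bash
python3 - <<'E'
from h import *
d=snap("wrist","w2"); togo([.436,-.116,.02],90)
print(proj(d,[[.436,-.116,.062],[.436,-.116,.0]]))
E
```

```text
tcp [ 0.4357 -0.1147  0.1154] yaw 89.93 q6 -2.07 tilt [-1.8e-03  4.0e-04 -1.0e+00] d(mm) [-1.3  0.5 95.4] turn -0.07033057015952693
[[314.39175474 241.18363914]
 [314.66727894 208.57263358]]
```

View pics/w2.png

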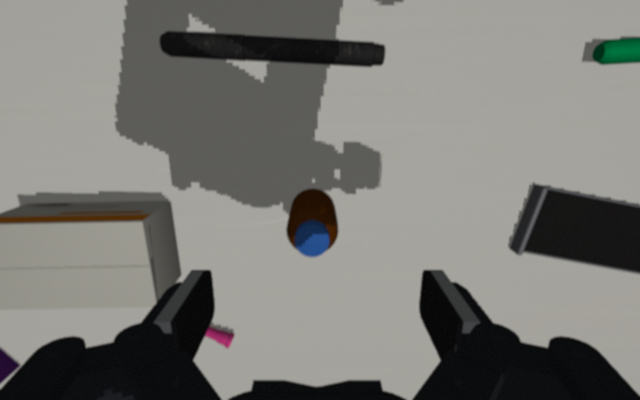

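The vial cap is at (312,239), within 2 px of the prediction, and the fingers straddle it with free space on both sides. I'll descend and grip.

move_arm:
  deltas:
    - [[-0.002,-0.001,0.025,0],[-0.003,-0.001,0.055,0],[-0.003,-0.001,0.08,0],[-0.003,-0.001,0.0955,0],[-0.003,-0.001,0.0955,0],[-0.003,-0.001,0.0955,0]]

```text
t: 3.02
tcp_pos: [0.4357, -0.1176, 0.0211]
tool_rot: [0.707, 0.707, -0.0, 0.0]
force: [-0.1, 0.3, 1.0]
finger_gap: 1.002
```

move_arm:
  deltas:
    - [[0,0,0,0],[0,0,0,0],[0,0,0,0],[0,0,0,0],[0,0,0,0],[0,0,0,0],[0,0,0,0],[0,0,0,0]]
  gripper: 0.2
  squeeze: 30

```text
t: 3.68
tcp_pos: [0.4361, -0.1178, 0.0221]
tool_rot: [0.707, 0.707, 0.0, 0.001]
force: [-0.8, 0.5, 7.6]
finger_gap: 0.364
```

```bash
python3 - <<'E'
from h import *
d=snap("wrist","w3"); togo([.639,-.104,.2],90); print(manip.sense()["force"],manip.sense()["finger_gap"])
E
```

```text
tcp [ 0.4361 -0.1178  0.0221] yaw 89.99 q6 -2.08 tilt [ 0.0017 -0.0014 -1.    ] d(mm) [  13.6  203.2 -177.6] turn -0.011128657441673795
[-0.04217535 -0.11602062  8.06940201] 0.3655046359627989
```

View pics/w3.png

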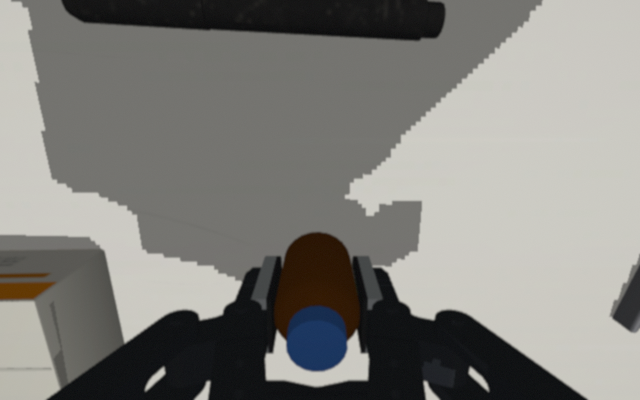

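```bash
python3 - <<'E'
from h import *
d=snap("wrist"); s=manip.sense()
print(ray(d,317,338,.062)-s["tcp_pos"])
E
```

```text
[-0.00434363 -0.00071141  0.0399024 ]
```

move_arm:
  deltas:
    - [[0,0,-0.01,0],[0,0,-0.03,0],[0,0,-0.06,0],[0,0,-0.08,0],[0,0,-0.08,0]]

```text
t: 4.2
tcp_pos: [0.4378, -0.1186, 0.1053]
tool_rot: [0.707, 0.707, 0.001, 0.005]
force: [1.1, -0.2, 0.2]
finger_gap: 0.359
```

```bash
python3 - <<'E'
from h import *
d=snap("wrist","w4"); togo([.639,-.104,.1],90); print(manip.sense()["force"],manip.sense()["finger_gap"])
E
```

```text
tcp [ 0.4371 -0.1183  0.1039] yaw 89.99 q6 -2.08 tilt [ 0.006  -0.0038 -1.    ] d(mm) [ 14.4 201.8   5.1] turn -0.011630071723885749
[ 1.21184789  0.78757753 -0.00712285] 0.3602445425940785
```

View pics/w4.png

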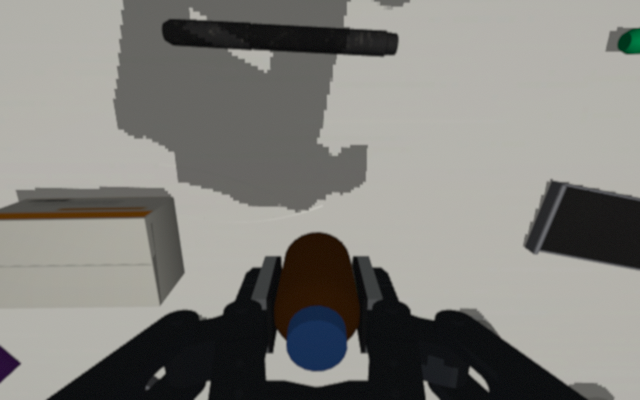

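move_arm:
  deltas:
    - [[0,0.015,0,0],[0.002,0.04,0,0],[0.005,0.065,0,0],[0.008,0.09,0,0],[0.01,0.1,0,0],[0.012,0.1,0,0],[0.012,0.1,0,0]]

```text
t: 4.83
tcp_pos: [0.5354, -0.1054, 0.1032]
tool_rot: [0.707, 0.707, -0.0, 0.002]
force: [0.3, -0.6, -0.2]
finger_gap: 0.367
```

```bash
cat > dish.py <<'E'
from h import *
import sys
from scipy.optimize import least_squares
def dish(d,x0,ro,thr=120):
    p0=proj(d,[[*x0,.004]])[0]; e=proj(d,[[x0[0],x0[1]+ro*1.35,.004]])[0]; w=int(abs(e-p0).max())
    g=cv2.cvtColor(d["img"],cv2.COLOR_RGB2GRAY)
    u0,v0=max(0,int(p0[0])-w),max(0,int(p0[1])-w); u1,v1=int(p0[0])+w,int(p0[1])+w
    m=(g[v0:v1,u0:u1]<thr).astype(np.uint8)
    k,l,st,ce=cv2.connectedComponentsWithStats(m); i=1+np.argmax(st[1:,4]); ce=ce[i]+[u0,v0]
    th=np.linspace(0,2*np.pi,60)
    def hull(x):
        P=np.vstack([np.c_[x[0]+ro*np.cos(th),x[1]+ro*np.sin(th),0*th+z] for z in (0,.012)])
        h=cv2.convexHull(proj(d,P).astype(np.float32)); M=cv2.moments(h); return np.array([M["m10"],M["m01"]])/M["m00"],M["m00"]
    r=least_squares(lambda x:hull(x)[0]-ce,x0,diff_step=1e-3)
    print("dish",r.x.round(4),"area",st[i,4],hull(r.x)[1],"box",st[i],"win",2*w,"px",ce)
E
python3 - <<'E'
from dish import *
d=snap("wrist","w5"); togo([.642,-.103,.1],90); dish(d,(.639,-.104),.028)
E
```

```text
tcp [ 0.5347 -0.1055  0.1033] yaw 90.02 q6 -1.97 tilt [ 0.0016 -0.0022 -1.    ] d(mm) [  2.4 107.3   3.5] turn 0.015561407078251932
dish [ 0.6272 -0.1045] area 6896 4306.316999871749 box [   0    0   96   85 6896] win 96 px [319.04060325 326.71635731]
```

View pics/w5.png

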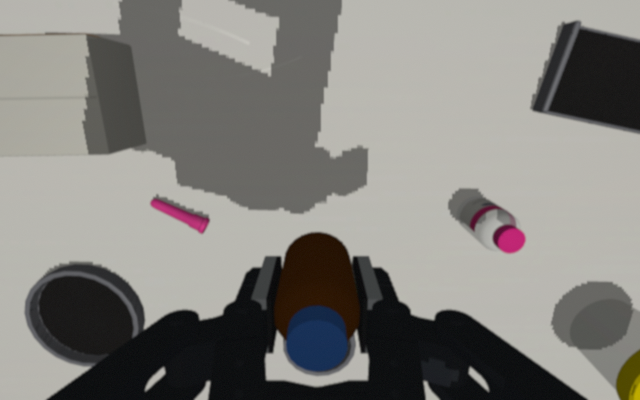

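The dish is hidden behind the vial, with only its far rim showing near (318,373). I'll check that rim pixel against the estimate.

```bash
python3 - <<'E'
from h import *
d=snap("wrist"); g=cv2.cvtColor(d["img"],cv2.COLOR_RGB2GRAY)
print(proj(d,[[.639+.028,-.104,.012],[.639+.024,-.104,.012],[.639,-.104+.028,.012],[.639,-.104-.028,.012]])); print(g[360:384,318]); print(g[345,280:360])
E
```

```text
[[319.70049818 375.72890032]
 [319.71667636 371.56676592]
 [356.68060395 345.88366751]
 [282.96671124 345.75370476]]
[ 45  46  45  44  43  44  44  45  43  43  45  46  58  83 103 110 127 158
 178 183 182 183 183 183]
[184 183 172 141 108  90  69  49  45  44  44  45  45  45  45  47  44  44
  44  44  44  44  44  45  46  44  45  45  46  45  46  45  45  47  46  45
  46  46  44  45  45  46  47  45  45  45  45  45  44  44  46  44  46  45
  44  45  46  45  46  45  44  44  45  46  45  44  43  43  47  47  59  85
  96  99 103 131 168 182 169 121]
```

move_arm:
  deltas:
    - [[0,0.02,0,0],[0.001,0.05,0,0],[0.002,0.08,0,0],[0.0025,0.1,0,0],[0.0025,0.107,0.01,0],[0.0025,0.107,0.02,0],[0.0025,0.107,0.03,0],[0.0025,0.107,0.03,0]]

```text
t: 5.6
tcp_pos: [0.6369, -0.1024, 0.07]
tool_rot: [0.707, 0.707, -0.002, -0.003]
force: [-0.3, -0.7, -1.1]
finger_gap: 0.361
```

```bash
python3 - <<'E'
from h import *
d=snap("top","t6"); snap("side","s6"); togo([.642,-.103,.027],90)
a=cv2.imread("pics/t6.png")[120:260,260:440];b=cv2.imread("pics/s6.png")[170:280,270:410]
cv2.imwrite("pics/c6.png",cv2.resize(b,None,fx=5,fy=5,interpolation=cv2.INTER_CUBIC))
E
```

```text
tcp [ 0.6389 -0.1029  0.0722] yaw 89.96 q6 -1.9 tilt [-2.9e-03 -8.0e-04 -1.0e+00] d(mm) [-0.1  3.2 45.2] turn -0.04349638477025053
```

View pics/c6.png

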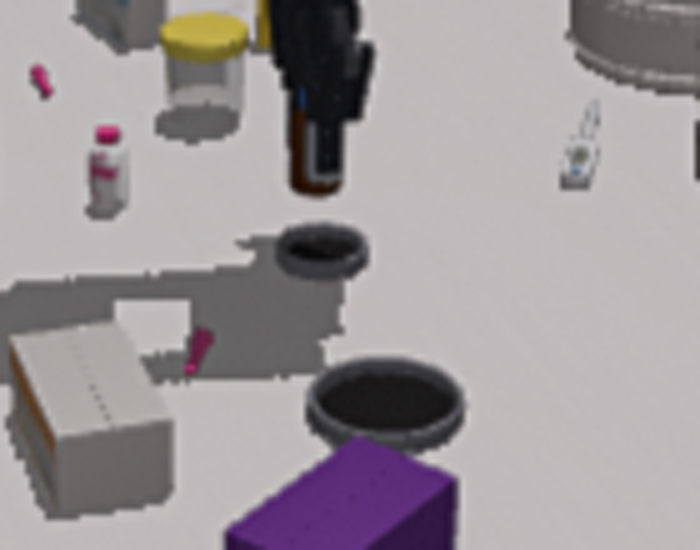

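move_arm:
  deltas:
    - [[0,0.0045,0.01,0],[0,0.0045,0.022,0],[0,0.0045,0.034,0],[0,0.0045,0.042,0],[0,0.0045,0.0455,0],[0,0.0045,0.0455,0],[0,0.0045,0.0455,0]]

```text
t: 6.28
tcp_pos: [0.643, -0.1028, 0.0263]
tool_rot: [0.707, 0.707, -0.001, -0.001]
force: [-0.0, -0.7, -0.2]
finger_gap: 0.361
```

```bash
python3 - <<'E'
from h import *
d=snap("wrist","w7"); togo([.6435,-.103,.0265],90); print(manip.sense()["force"])
E
```

```text
tcp [ 0.6431 -0.1028  0.0263] yaw 89.96 q6 -1.9 tilt [-3.4e-03 -6.0e-04 -1.0e+00] d(mm) [-0.2  0.4 -0.2] turn -0.03920825864156541
[ 0.80083313  0.13736981 -0.52604433]
```

View pics/w7.png

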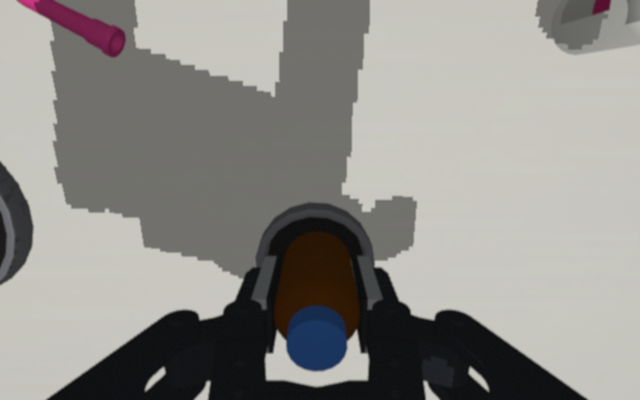

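move_arm:
  deltas:
    - [[0,0,0.001,0],[0,0,0.002,0],[0,0,0.002,0],[0,0,0.002,0]]

```text
t: 6.67
tcp_pos: [0.6431, -0.1028, 0.0262]
tool_rot: [0.707, 0.707, -0.001, -0.001]
force: [-3.8, 1.3, 11.2]
finger_gap: 0.364
```

Contact is at 11 N, so the vial is seated. I'll back off the press and open.

move_arm:
  deltas:
    - [[0,0,-0.0005,0],[0,0,-0.0005,0]]

```text
t: 6.83
tcp_pos: [0.6436, -0.103, 0.0271]
tool_rot: [0.707, 0.707, -0.001, -0.0]
force: [0.4, -0.2, -0.1]
finger_gap: 0.369
```

move_arm:
  deltas:
    - [[0,0,0,0],[0,0,0,0],[0,0,0,0],[0,0,0,0],[0,0,0,0],[0,0,0,0]]
  gripper: 1

```text
t: 7.33
tcp_pos: [0.6436, -0.1029, 0.0269]
tool_rot: [0.707, 0.707, -0.001, -0.0]
force: [-0.1, -0.0, 0.0]
finger_gap: 1.003
```

move_arm:
  deltas:
    - [[0,0,-0.02,0],[0,0,-0.05,0],[0,0,-0.09,0],[0,0,-0.12,0],[0,0,-0.12,0],[0,-0.03,-0.12,0],[0,-0.06,-0.12,0],[0,-0.08,-0.12,0],[0,-0.08,-0.12,0]]

```text
t: 8.08
tcp_pos: [0.5583, -0.1014, 0.1463]
tool_rot: [0.707, 0.707, -0.003, -0.004]
force: [-1.5, 0.4, -0.7]
finger_gap: 1.003
```

```bash
python3 - <<'E'
from h import *
d=snap("wrist","w8"); s=togo([.627,.1155,.15],90)
np.save("w8.npy",d,allow_pickle=True)
print(proj(d,[[.6395,-.104,.004],[.6395,-.104,.066],[.6395,-.104,.012]]))
E
```

```text
tcp [ 0.5615 -0.1022  0.1467] yaw 89.93 q6 -1.94 tilt [-4.7e-03 -2.0e-04 -1.0e+00] d(mm) [217.8  65.3  -3.6] turn -0.06861689912601321
[[314.47008007 286.73148836]
 [314.1092569  330.95303986]
 [314.43146106 291.46453412]]
```

View pics/w8.png

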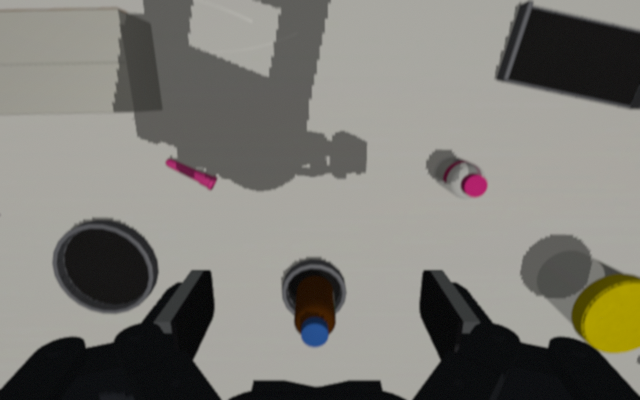

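The vial stands in its dish with its cap at (315,333), about 1 px from prediction. Next is the cup. I'll move in front of it to look.

move_arm:
  deltas:
    - [[0.025,0,0,0],[0.06,0,0,0],[0.1,0,0,0],[0.14,0,0,0],[0.18,0,0,0],[0.21,0,0,0],[0.218,0,0,0],[0.218,0,0,0],[0.218,0,0,0]]

```text
t: 8.88
tcp_pos: [0.5627, 0.1158, 0.1465]
tool_rot: [0.707, 0.707, -0.002, -0.001]
force: [0.4, -0.7, -0.1]
finger_gap: 1.002
```

```bash
python3 - <<'E'
from h import *
d=snap("wrist","w9"); togo([.627,.1155,.034],90); print(manip.tip_extent)
np.save("w9.npy",d,allow_pickle=True)
hsv=cv2.cvtColor(d["img"],cv2.COLOR_RGB2HSV); m=cv2.inRange(hsv,(20,120,150),(35,255,255)); k,l,st,ce=cv2.connectedComponentsWithStats(m); print(st,ce)
for i in range(1,k):
  if st[i,4]>800: print(ray(d,*ce[i],.064))
E
```

```text
tcp [0.5625 0.1149 0.1465] yaw 89.93 q6 -1.56 tilt [-4.e-03 -8.e-04 -1.e+00] d(mm) [  0.8  64.9 112.3] turn -0.07470092099003978
0.008
[[     0      0    640    400 251456]
 [   278    276     83     70   4544]] [[319.51558523 197.49473864]
 [318.63754401 310.46720951]]
[0.62945788 0.11631499 0.064     ]
```

View pics/w9.png

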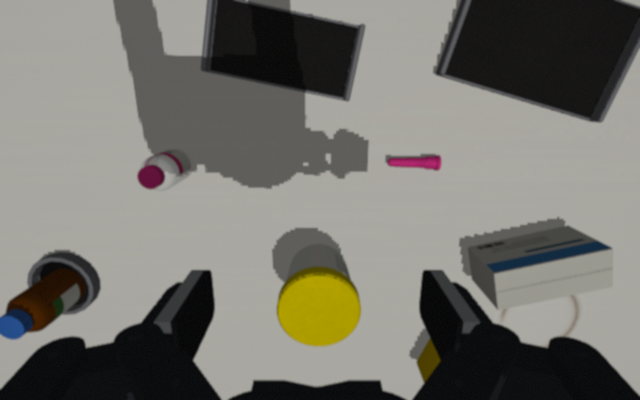

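The lid is at (319,310), centred between the fingers, giving the cup at about (0.629, 0.116). This agrees with the earlier views within 2 mm. The yellow carton is clear of the finger.

move_arm:
  deltas:
    - [[0.001,0.03,0,0],[0.0015,0.06,0,0],[0.0015,0.067,0.02,0],[0.0015,0.067,0.05,0],[0.0015,0.067,0.08,0],[0.0015,0.067,0.105,0],[0.0015,0.067,0.112,0],[0.0015,0.067,0.112,0],[0.0015,0.067,0.112,0]]

```text
t: 9.68
tcp_pos: [0.6299, 0.1149, 0.0346]
tool_rot: [0.708, 0.706, -0.002, -0.001]
force: [0.9, -0.6, -0.2]
finger_gap: 0.996
```

move_arm:
  deltas:
    - [[0,0,0,0],[0,0,0,0],[0,0,0,0],[0,0,0,0],[0,0,0,0],[0,0,0,0]]
  gripper: 0.5
  squeeze: 35

```text
t: 10.18
tcp_pos: [0.6317, 0.1146, 0.037]
tool_rot: [0.708, 0.706, -0.0, 0.001]
force: [-0.5, -1.3, 6.6]
finger_gap: 0.692
```

```bash
python3 - <<'E'
from h import *
d=snap("wrist","w10"); togo([.617,-.28,.15],90); snap("side","s10")
b=cv2.imread("pics/s10.png")[130:240,240:380]
cv2.imwrite("pics/c10.png",cv2.resize(b,None,fx=5,fy=5,interpolation=cv2.INTER_CUBIC))
E
```

```text
tcp [0.6317 0.1146 0.037 ] yaw 89.83 q6 -1.56 tilt [ 0.0013 -0.0014 -1.    ] d(mm) [-394.8  -13.4 -112.5] turn -0.16822038914598636
```

View pics/w10.png

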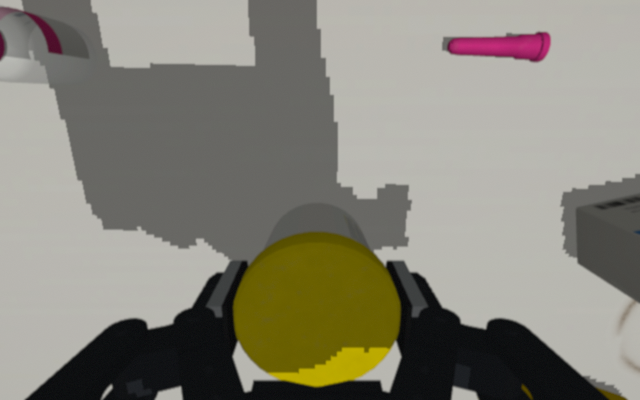

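View pics/c10.png

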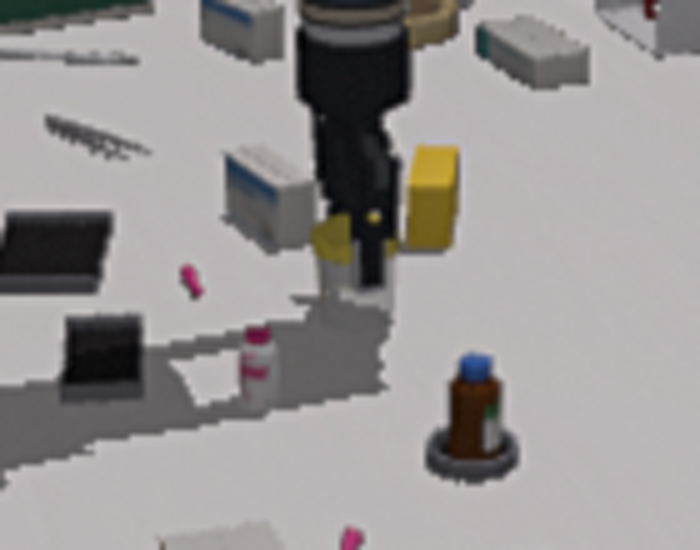

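Cup gripped by the lid (gap 0.69, about 59 mm), and the side view shows it upright. I'll lift and carry it over to the left of the large dish, with the vial well below.

```bash
python3 - <<'E'
from h import *
d=snap("wrist"); s=manip.sense()
for v in (310,314): print((ray(d,317.5,v,.064)-s["tcp_pos"]).round(4))
u=ray(d,234,313,.064)-ray(d,401,313,.064); print(u)
E
```

```text
[-0.0059 -0.0005  0.027 ]
[-0.0043 -0.0005  0.027 ]
[-0.00010951 -0.05840284  0.        ]
```

move_arm:
  deltas:
    - [[0,0,-0.01,0],[0,0,-0.03,0],[0,0,-0.06,0],[0,0,-0.09,0],[-0.01,-0.01,-0.11,0],[-0.03,-0.02,-0.11,0],[-0.06,-0.03,-0.11,0],[-0.09,-0.04,-0.11,0],[-0.12,-0.05,-0.11,0],[-0.15,-0.06,-0.11,0],[-0.18,-0.07,-0.11,0],[-0.21,-0.08,-0.11,0],[-0.24,-0.09,-0.11,0],[-0.27,-0.1,-0.11,0],[-0.3,-0.11,-0.11,0],[-0.33,-0.11,-0.11,0],[-0.36,-0.11,-0.11,0],[-0.385,-0.11,-0.11,0],[-0.395,-0.11,-0.11,0],[-0.395,-0.11,-0.11,0]]

```text
t: 12.0
tcp_pos: [0.5208, -0.2824, 0.1483]
tool_rot: [0.709, 0.705, 0.0, 0.002]
force: [-0.2, 1.0, -0.5]
finger_gap: 0.694
```

```bash
python3 - <<'E'
from h import *
d=snap("wrist","w11"); togo([.617,-.28,.08],90); np.save("w11.npy",d,allow_pickle=True)
t=np.linspace(0,2*np.pi,9)[:-1]
print(proj(d,np.c_[.617+.042*np.cos(t),-.28+.042*np.sin(t),0*t+.012]).round(1)); print(manip.sense()["finger_gap"])
E
```

```text
tcp [ 0.5203 -0.2802  0.1479] yaw 89.73 q6 -2.25 tilt [ 0.0018 -0.0011 -1.    ] d(mm) [ 0.7 96.6 68.1] turn -0.2670786743785527
[[321.5 343.2]
 [354.5 331.7]
 [369.5 302.8]
 [356.4 272.4]
 [321.3 259.3]
 [286.4 272.6]
 [273.4 303.1]
 [288.4 331.9]]
0.6873896113121616
```

View pics/w11.png

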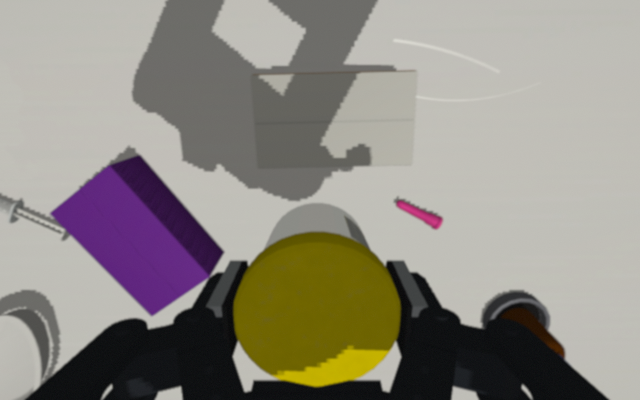

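```bash
python3 - <<'E'
from dish import *
d=np.load("w8.npy",allow_pickle=True).item(); dish(d,(.617,-.28),.042,100); dish(d,(.617,-.28),.042,120)
d=np.load("w11.npy",allow_pickle=True).item()
print("purple corner",ray(d,222,255,.0),ray(d,222,248,.045),ray(d,154,314,.045),ray(d,210,275,.0))
E
```

```text
dish [ 0.6187 -0.2813] area 7537 7969.375618308317 box [  10   22  105   94 7537] win 132 px [105.41780549 265.31126443]
dish [ 0.6187 -0.2814] area 7760 7969.42000966589 box [  10   21  106   95 7760] win 132 px [105.25747423 265.33634021]
purple corner [ 0.57634894 -0.36658874  0.        ] [ 0.54952417 -0.35270576  0.045     ] [ 0.60511406 -0.41037148  0.045     ] [ 0.59579606 -0.3789453   0.        ]
```

move_arm:
  deltas:
    - [[0,0.02,0,0],[0,0.05,0,0],[0,0.08,0,0],[0,0.1,0.01,0],[0,0.102,0.03,0],[0,0.102,0.05,0],[0,0.102,0.075,0],[0,0.102,0.095,0],[0,0.102,0.102,0],[0,0.102,0.102,0],[0,0.102,0.102,0]]

```text
t: 12.97
tcp_pos: [0.6227, -0.2794, 0.0464]
tool_rot: [0.708, 0.706, 0.0, 0.001]
force: [0.5, -0.8, -0.5]
finger_gap: 0.689
```

```bash
python3 - <<'E'
from h import *
d=snap("wrist","w12"); togo([.6225,-.2805,.041],90); print(manip.sense()["force"])
snap("side","s12")
b=cv2.imread("pics/s12.png")[190:310,270:420]
cv2.imwrite("pics/c12.png",cv2.resize(b,None,fx=5,fy=5,interpolation=cv2.INTER_CUBIC))
E
```

```text
tcp [ 0.6233 -0.2802  0.0473] yaw 89.79 q6 -2.15 tilt [ 0.0032 -0.0018 -1.    ] d(mm) [-0.3 -0.8  6.3] turn -0.21443364119379282
[ 0.12316392 -0.30793202 -0.28405577]
```

View pics/w12.png

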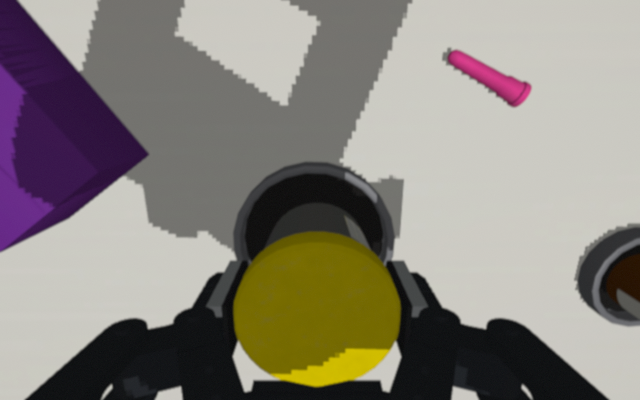

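View pics/c12.png

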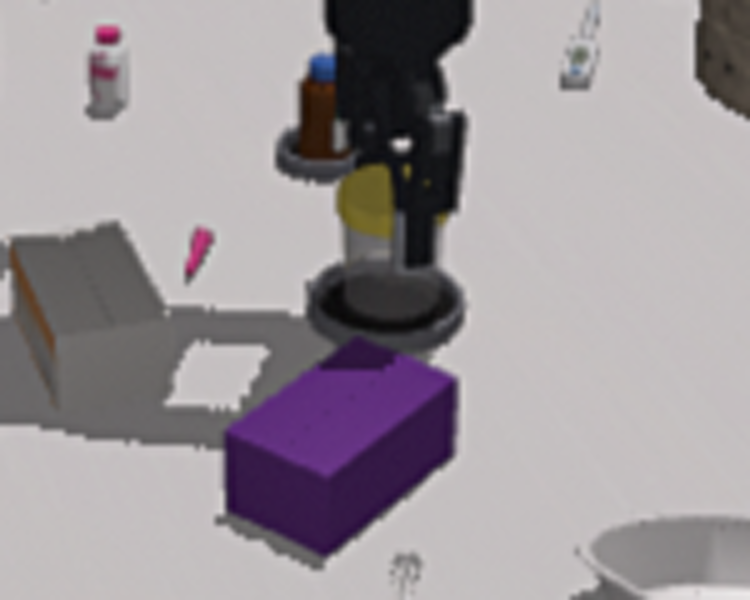

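The cup is inside the rim, with the dish front arc at (313,162), about 1 mm to the left. I'll shift by 1 mm and lower to contact.

move_arm:
  deltas:
    - [[-0.001,0,0.002,0],[-0.001,0,0.004,0],[-0.001,0,0.006,0],[-0.001,0,0.0075,0],[-0.001,0,0.0075,0],[-0.001,0,0.0075,0]]

```text
t: 13.57
tcp_pos: [0.624, -0.282, 0.0411]
tool_rot: [0.709, 0.706, 0.001, 0.003]
force: [-0.5, 0.1, 4.1]
finger_gap: 0.69
```

move_arm:
  deltas:
    - [[0,0,0,0],[0,0,0,0],[0,0,0,0],[0,0,0,0],[0,0,0,0]]
  gripper: 1

```text
t: 13.98
tcp_pos: [0.6238, -0.2819, 0.0408]
tool_rot: [0.709, 0.706, 0.001, 0.003]
force: [-0.9, -0.5, -0.0]
finger_gap: 0.998
```

move_arm:
  deltas:
    - [[0,0,-0.02,0],[0,0,-0.05,0],[0,0,-0.09,0],[0,0,-0.12,0],[0,-0.02,-0.12,0],[0,-0.05,-0.12,0],[0,-0.08,-0.12,0],[0,-0.11,-0.12,0],[0,-0.11,-0.12,0]]

```text
t: 14.73
tcp_pos: [0.5069, -0.279, 0.1595]
tool_rot: [0.709, 0.705, -0.0, -0.002]
force: [-1.0, 1.0, -1.3]
finger_gap: 0.999
```

```bash
python3 - <<'E'
from h import *
d=snap("wrist","w13"); togo([.46,-.27,.15],0); np.save("w13.npy",d,allow_pickle=True)
c=(.6185,-.281)
t=np.linspace(0,2*np.pi,60); im=d["img"][:,:,::-1].copy()
def P(r,z): cv2.polylines(im,[proj(d,np.c_[c[0]+r*np.cos(t),c[1]+r*np.sin(t),0*t+z]).round().astype(int)],True,(0,255,0),1)
P(.042,.012);P(.030,.068);P(.0275,.004)
cv2.imwrite("pics/w13o.png",cv2.resize(im[180:380,180:460],None,fx=2.8,fy=2.8))
E
```

```text
tcp [ 0.5102 -0.2802  0.16  ] yaw 89.63 q6 -2.26 tilt [ 1.7e-03 -4.0e-04 -1.0e+00] d(mm) [  9.9 -50.3   9.9] turn 89.63454228140964
```

View pics/w13o.png

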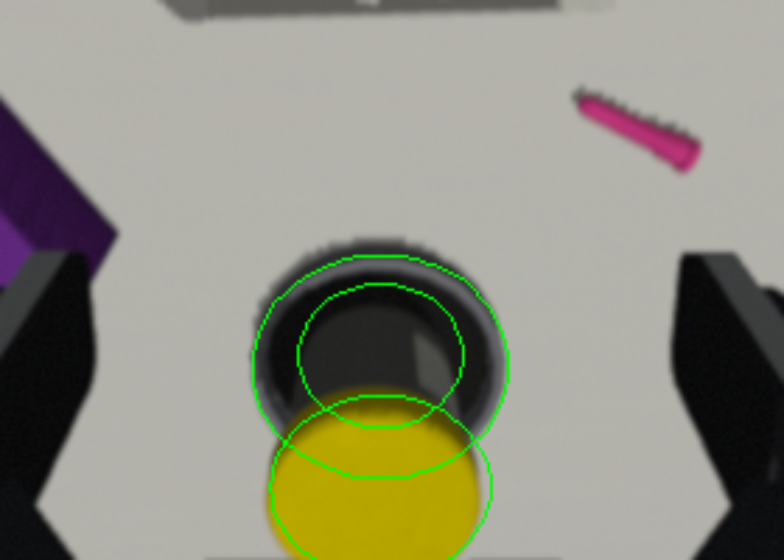

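View pics/w13.png

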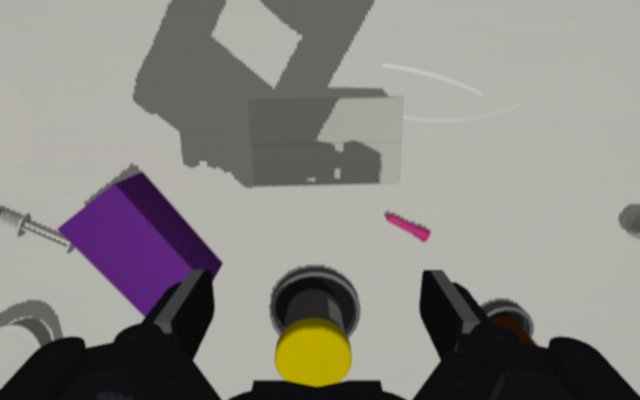

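```bash
python3 - <<'E'
from h import *
d=np.load("w13.npy",allow_pickle=True).item()
im=d["img"][:,:,::-1].copy()
b=cv2.resize(cv2.convertScaleAbs(im[255:395,250:380],alpha=2.0,beta=-10),None,fx=4,fy=4,interpolation=cv2.INTER_CUBIC)
cv2.imwrite("pics/c13.png",b)
E
```

```text
(no output)
```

View pics/c13.png

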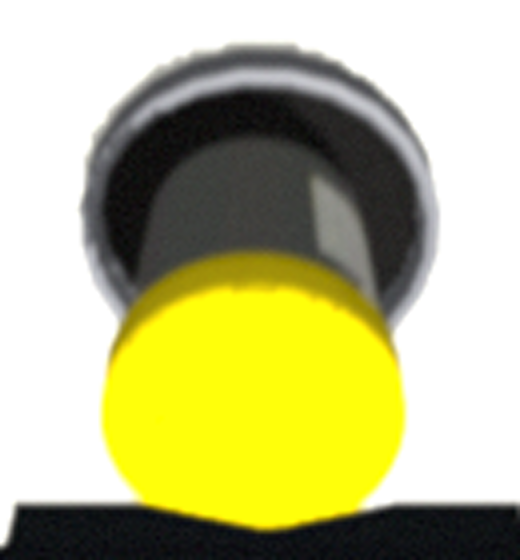

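```bash
python3 - <<'E'
from h import *
d=np.load("w13.npy",allow_pickle=True).item()
f=lambda u,v,z: ray(d,250+u/4,255+v/4,z)
print("lid c",f(253.5,410,.068), "near->c",f(253,285,.068)[0]+.03,"width",np.ptp([f(102,410,.068)[1],f(405,410,.068)[1]]))
print("base near->c",f(258,135,.004)+[.0275,0,0])
print("dish near outer->c",f(258,65,.012)[0]+.042,"inner",f(258,90,.012)[0]+.038,"sides y",f(84,210,.012)[1],f(438,210,.012)[1], np.mean([f(84,210,.012)[1],f(438,210,.012)[1]]))
print("body sides y",f(150,200,.01),f(350,200,.01))
E
```

```text
lid c [ 0.6212393  -0.28272966  0.068     ] near->c 0.6232224692364388 width 0.05813086833419623
base near->c [ 0.62655027 -0.28190787  0.004     ]
dish near outer->c 0.6190017374008161 inner 0.621147326657851 sides y -0.32164716024336876 -0.24094101585639457 -0.28129408804988165
body sides y [ 0.61216104 -0.30672018  0.01      ] [ 0.61248933 -0.26091104  0.01      ]
```

```bash
python3 - <<'E'
from h import *
d=snap("top","t14"); d2=snap("side","s14")
a=d["img"]; b=d2["img"]
A=cv2.resize(cv2.convertScaleAbs(a[165:215,320:420,::-1],alpha=1.6),None,fx=7.5,fy=7.5,interpolation=cv2.INTER_CUBIC)
B=cv2.resize(cv2.convertScaleAbs(b[180:270,310:390,::-1],alpha=1.6),None,fx=6,fy=6,interpolation=cv2.INTER_CUBIC)
cv2.imwrite("pics/c14.png",A); cv2.imwrite("pics/c14s.png",B)
# side: project expected lid/cup models
t=np.linspace(0,2*np.pi,90)
for nm,c,r,z in [("cup lid top",(.620,-.2813),.0292,.068),("cup base",(.620,-.2813),.0275,.004),("dish top",(.620,-.2813),.042,.012),("dish bot",(.620,-.2813),.042,.0),("vial",(.6395,-.104),.016,.044),("cap",(.6395,-.104),.01,.066),("dishS top",(.6395,-.104),.028,.012)]:
    for n,dd in (("top",d),("side",d2)):
        p=proj(dd,np.c_[c[0]+r*np.cos(t),c[1]+r*np.sin(t),0*t+z]); print(nm,n,"u",p[:,0].min().round(1),p[:,0].max().round(1),"v",p[:,1].min().round(1),p[:,1].max().round(1))
hsv=cv2.cvtColor(a,cv2.COLOR_RGB2HSV)
for nm,lo,hi in (("yel",(20,120,100),(35,255,255)),("blue",(100,120,60),(130,255,255))):
    for q,dd in (("top",a),("side",b)):
        m=cv2.inRange(cv2.cvtColor(dd,cv2.COLOR_RGB2HSV),lo,hi); k,l,st,ce=cv2.connectedComponentsWithStats(m)
        print(nm,q,[(st[i].tolist(),ce[i].round(1).tolist()) for i in range(1,k) if 320<ce[i][0]<420 and 160<ce[i][1]<290])
E
```

```text
cup lid top top u 390.7 409.9 v 175.9 194.5
cup lid top side u 336.3 358.8 v 225.3 236.1
cup base top u 388.0 405.2 v 181.4 198.1
cup base side u 336.6 357.3 v 246.4 257.2
dish top top u 383.8 410.2 v 176.4 202.1
dish top side u 331.2 362.9 v 241.2 257.6
dish bot top u 383.3 409.5 v 177.3 202.8
dish bot side u 331.1 362.8 v 245.0 261.5
vial top u 336.6 346.8 v 176.3 186.3
vial side u 328.1 338.9 v 206.7 211.5
cap top u 338.7 345.3 v 176.4 182.7
cap side u 330.2 337.0 v 200.9 203.8
dishS top top u 332.5 350.1 v 175.2 192.2
dishS top side u 324.0 342.8 v 214.4 223.1
yel top [([390, 176, 19, 19, 244], [398.8, 184.7])]
yel side [([322, 159, 9, 21, 172], [325.9, 168.8]), ([338, 226, 22, 14, 254], [348.8, 232.2])]
blue top [([339, 177, 5, 6, 24], [341.0, 179.3])]
blue side [([332, 201, 6, 5, 22], [334.4, 203.2])]
```

View pics/c14.png

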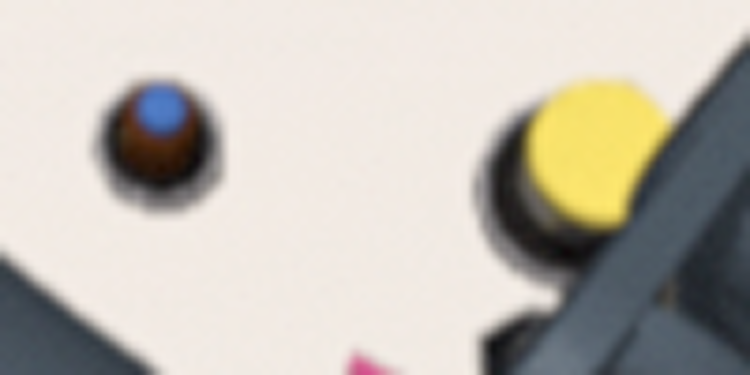

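View pics/c14s.png

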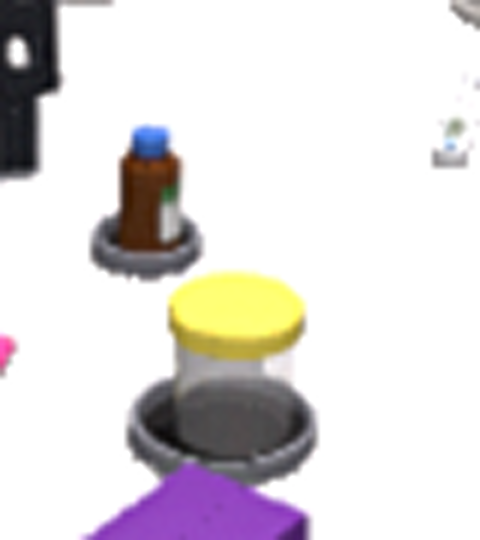

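The side view shows the lid about 2 px off the dish centre, so the cup is about 4 mm too far in +x. It is upright and inside. The vial is off by no more than 1.5 mm. I'll re-grip the cup and shift it −4 mm in x.

move_arm:
  deltas:
    - [[-0.001,0.03,0,0],[-0.001,0.06,0,0],[-0.001,0.09,0,0],[-0.001,0.111,0,0],[-0.001,0.111,0.02,0],[-0.001,0.111,0.05,0],[-0.001,0.111,0.08,0],[-0.001,0.111,0.105,0],[-0.001,0.111,0.118,0],[-0.001,0.111,0.118,0],[-0.001,0.111,0.118,0]]

```text
t: 15.8
tcp_pos: [0.6264, -0.2837, 0.0429]
tool_rot: [0.709, 0.706, 0.001, 0.003]
force: [0.3, -0.2, 0.8]
finger_gap: 1.002
```

move_arm:
  deltas:
    - [[0,0,0,0],[0,0,0,0],[0,0,0,0],[0,0,0,0],[0,0,0,0],[0,0,0,0]]
  gripper: 0.5

```text
t: 16.3
tcp_pos: [0.628, -0.2846, 0.0453]
tool_rot: [0.709, 0.705, 0.002, 0.006]
force: [0.6, 0.6, 6.4]
finger_gap: 0.687
```

```bash
python3 - <<'E'
from h import *
togo([.62,-.281,.044],90)
E
```

```text
tcp [ 0.628  -0.2846  0.0453] yaw 89.74 q6 -2.15 tilt [ 0.0105 -0.0061 -0.9999] d(mm) [ 3.6 -8.   1.2] turn -0.26083070328360236
```

move_arm:
  deltas:
    - [[0,0,-0.004,0],[0,0,-0.006,0],[0.001,-0.002,-0.006,0],[0.001,-0.004,-0.006,0],[0.001,-0.004,-0.006,0],[0.001,-0.004,-0.006,0]]

```text
t: 16.8
tcp_pos: [0.6233, -0.2833, 0.0508]
tool_rot: [0.709, 0.705, 0.001, 0.005]
force: [-0.7, 0.4, -0.9]
finger_gap: 0.686
```

```bash
python3 - <<'E'
from h import *
togo([.62,-.281,.044],90); d2=snap("side","s15"); b=d2["img"];snap("wrist","w15")
B=cv2.resize(cv2.convertScaleAbs(b[200:280,310:390,::-1],alpha=1.6),None,fx=6,fy=6,interpolation=cv2.INTER_CUBIC)
cv2.imwrite("pics/c15s.png",B)
E
```

```text
tcp [ 0.6233 -0.2833  0.0508] yaw 89.73 q6 -2.16 tilt [ 0.0094 -0.0054 -0.9999] d(mm) [ 2.3 -3.4  6.7] turn -0.2660039643779015
```

View pics/c15s.png

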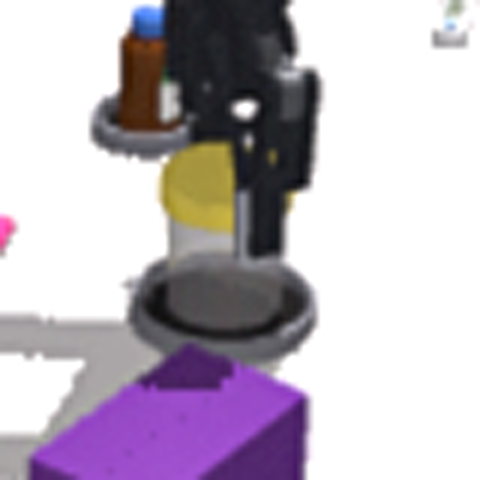

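View pics/w15.png

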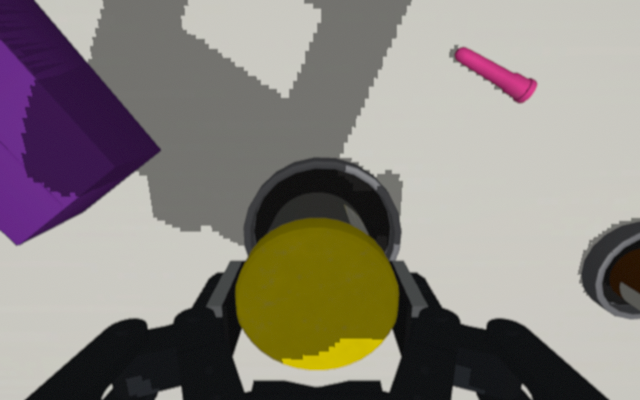

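move_arm:
  deltas:
    - [[0.0015,0,0,0],[0.0023,0,0.002,0],[0.0023,0,0.004,0],[0.0023,0,0.0055,0],[0.0023,0,0.007,0],[0.0023,0,0.007,0],[0.0023,0,0.007,0]]

```text
t: 17.48
tcp_pos: [0.6237, -0.281, 0.0453]
tool_rot: [0.709, 0.706, 0.001, 0.005]
force: [-2.7, 1.8, 8.1]
finger_gap: 0.685
```

move_arm:
  deltas:
    - [[0,0,0,0],[0,0,0,0],[0,0,0,0],[0,0,0,0],[0,0,0,0]]
  gripper: 1

```text
t: 17.9
tcp_pos: [0.6236, -0.2809, 0.0449]
tool_rot: [0.709, 0.706, 0.001, 0.005]
force: [-0.3, 0.3, -0.5]
finger_gap: 1.003
```

move_arm:
  deltas:
    - [[0,0,-0.02,0],[0,0,-0.05,0],[0,0,-0.09,0],[0,0,-0.12,0],[0.03,-0.02,-0.12,0],[0.06,-0.05,-0.12,0],[0.1,-0.07,-0.12,0],[0.14,-0.07,-0.12,0],[0.18,-0.07,-0.12,0],[0.21,-0.07,-0.12,0],[0.25,-0.07,-0.12,0],[0.28,-0.07,-0.12,0],[0.32,-0.08,-0.12,0],[0.36,-0.08,-0.12,0],[0.4,-0.08,-0.12,0],[0.44,-0.08,-0.12,0],[0.48,-0.08,-0.12,0],[0.52,-0.08,-0.12,0],[0.55,-0.08,-0.12,0],[0.55,-0.08,-0.12,0]]

```text
t: 19.57
tcp_pos: [0.5447, 0.2758, 0.1614]
tool_rot: [0.707, 0.708, 0.003, 0.005]
force: [0.4, 0.3, -0.2]
finger_gap: 1.001
```

```bash
python3 - <<'E'
from h import *
togo([.6134,.2897,.1],103); d2=snap("side","s16"); b=d2["img"]; d=snap("wrist","w16"); np.save("w16.npy",d,allow_pickle=True)
t=snap("top")["img"]
B=cv2.resize(cv2.convertScaleAbs(b[180:280,310:390,::-1],alpha=1.6),None,fx=5,fy=5,interpolation=cv2.INTER_CUBIC)
A=cv2.resize(cv2.convertScaleAbs(t[165:215,375:425,::-1],alpha=1.6),(300,300),interpolation=cv2.INTER_CUBIC)
C=np.zeros((500,700,3),np.uint8); C[:,:400]=B; C[:300,400:]=A
cv2.imwrite("pics/c16.png",C)
E
```

```text
tcp [0.5447 0.2758 0.1614] yaw 90.07 q6 -1.28 tilt [ 0.0113 -0.0024 -0.9999] d(mm) [13.9 68.  62.1] turn -12.934595578572655
```

View pics/c16.png

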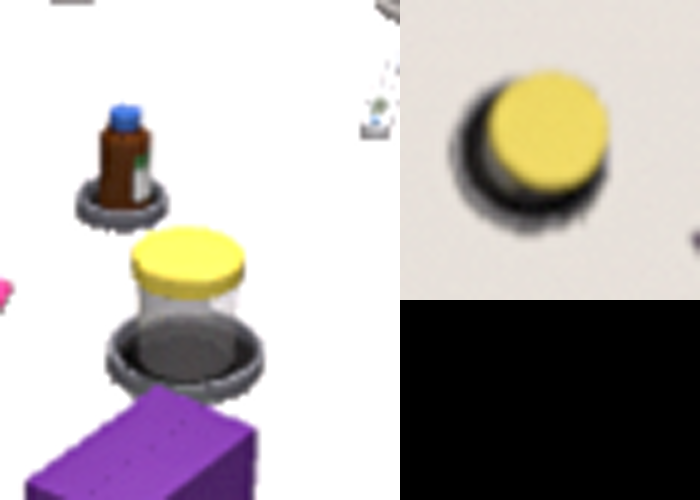

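View pics/w16.png

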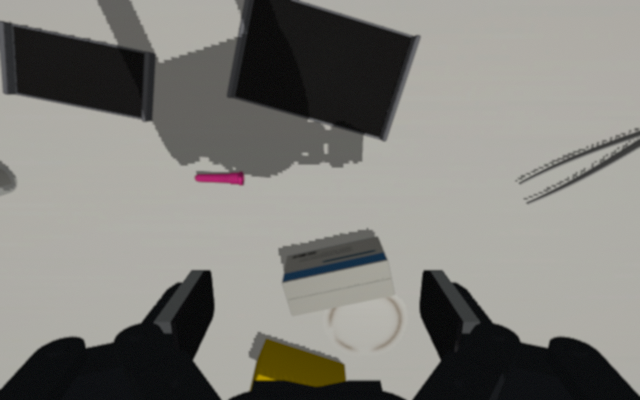

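The cup is now concentric with its dish in both the side and top views. The narrow carton is at (338,280), with the clear ring at (367,320) behind it. I'll triangulate the ring and refine the carton.

```bash
python3 - <<'E'
from h import *
from scipy.optimize import least_squares
w1=np.load("w1.npy",allow_pickle=True).item(); w16=np.load("w16.npy",allow_pickle=True).item(); t=snap("top","t17"); s=snap("side","s17")
obs=[(w1,(533,303)),(w16,(367,320)),(t,(210.5,173.2))]
r=least_squares(lambda x:np.concatenate([proj(d,[x])[0]-p for d,p in obs]),[.67,.31,.03]); print(r.x,r.fun)
a=w16["img"][220:360,240:420,::-1]; cv2.imwrite("pics/c17.png",cv2.resize(cv2.convertScaleAbs(a,alpha=1.5),None,fx=4,fy=4,interpolation=cv2.INTER_CUBIC))
b=s["img"][145:215,270:350,::-1]; cv2.imwrite("pics/c17s.png",cv2.resize(cv2.convertScaleAbs(b,alpha=1.2),None,fx=8,fy=8,interpolation=cv2.INTER_CUBIC))
E
```

```text
[ 0.67989638  0.32118512 -0.00214749] [-0.37604134 -1.41260584  0.18193762  1.04964189 -0.18226813  0.41413973]
```

View pics/c17.png

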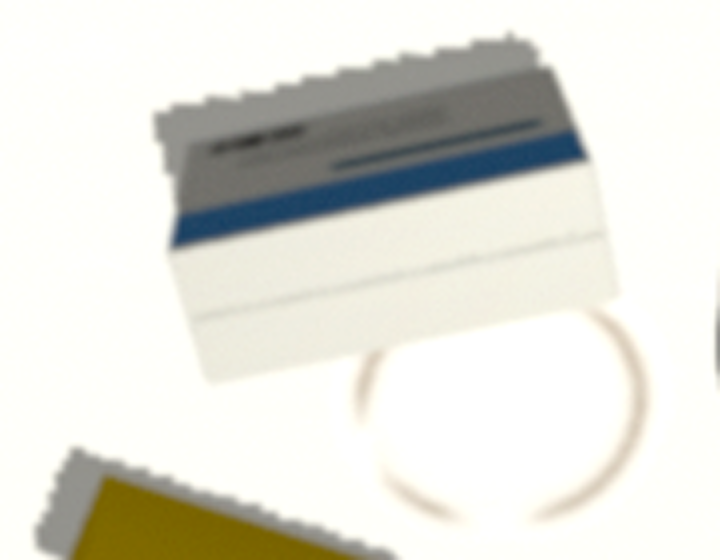

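View pics/c17s.png

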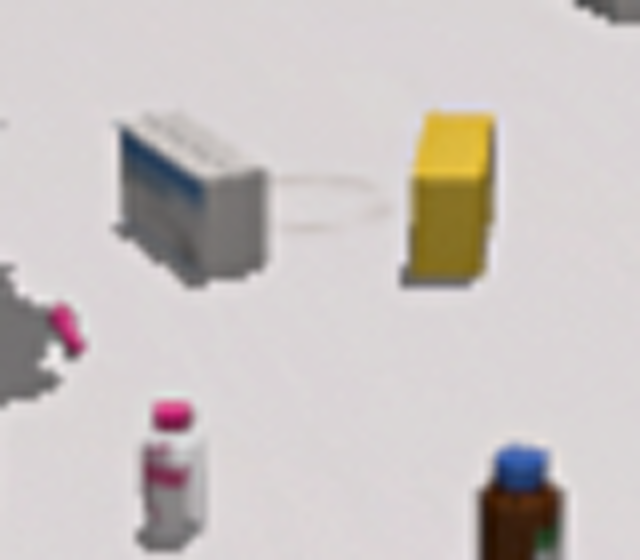

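The ring triangulates to z≈0, so it's only a stain on the worktop. I'll refine the carton and check the clearance to the yellow one.

```bash
cat > rect.py <<'E'
from h import *
from scipy.optimize import least_squares
def rect(d,px,z,W,L,x0):
    px=np.array(px,float)
    def model(x):
        c,s=np.cos(x[2]),np.sin(x[2]); q=np.array([[-W/2,-L/2],[-W/2,L/2],[W/2,L/2],[W/2,-L/2]])
        return np.array([[x[0]+a*c-b*s,x[1]+a*s+b*c,z] for a,b in q])
    best=None
    for k in range(4):
      pp=np.roll(px,k,0)
      for o in (pp,pp[::-1]):
        r=least_squares(lambda x:(proj(d,model(x))-o).ravel(),[x0[0],x0[1],np.radians(x0[2])])
        if best is None or r.cost<best.cost: best=r
    print("fit",best.x[:2].round(4),"yaw x",np.degrees(best.x[2]).round(2),"rms",np.sqrt(best.cost/4).round(2)); return best.x
E
python3 - <<'E'
from rect import *
d=np.load("w16.npy",allow_pickle=True).item()
f=lambda L:[(240+u/4,220+v/4) for u,v in L]
rect(d,f([(172,248),(588,160),(618,295),(210,382)]),.048,.032,.085,(.613,.29,13))
for p in f([(110,478),(390,560)]): print(ray(d,*p,.048))
# trays in w16 (full px): outer top edges
rect(d,[(247,0),(231,97),(383,139),(418,37)],.012,.08,.129,(.447,.275,-15))
rect(d,[(4,24),(4,93),(151,120),(154,53)],.012,.052,.109,(.452,.09,-10.7))
togo([.6134,.2897,.1],13)
E
```

```text
fit [0.6136 0.2892] yaw x 13.82 rms 0.95
[0.66209411 0.23095002 0.048     ]
[0.68264141 0.28954728 0.048     ]
fit [0.4519 0.2745] yaw x -193.24 rms 5.67
fit [0.4533 0.0935] yaw x -10.92 rms 2.23
tcp [0.5449 0.2688 0.1611] yaw 89.67 q6 -1.28 tilt [ 0.0085 -0.0059 -0.9999] d(mm) [21.7 67.9 61.6] turn 76.67015583653483
```

move_arm:
  deltas:
    - [[0,0.006,0,7],[0.004,0.012,0,14],[0.008,0.02,0,21],[0.012,0.03,0,28],[0.016,0.04,0.01,35],[0.02,0.05,0.02,42],[0.021,0.06,0.03,49],[0.021,0.068,0.04,56],[0.021,0.068,0.04,63],[0.021,0.068,0.04,70],[0.021,0.068,0.04,76],[0.021,0.068,0.04,76],[0.021,0.068,0.04,76],[0.021,0.068,0.04,76]]
  gripper: 0.65

```text
t: 20.98
tcp_pos: [0.6136, 0.288, 0.1216]
tool_rot: [0.993, 0.119, 0.004, 0.003]
force: [-0.3, 0.0, -0.5]
finger_gap: 0.651
```

```bash
python3 - <<'E'
from h import *
togo([.6136,.2892,.018],13.5); d=snap("wrist","w18"); np.save("w18.npy",d,allow_pickle=True)
togo([.6136,.2892,.018],13.5);print(manip.sense()["finger_gap"])
E
```

```text
tcp [0.6136 0.288  0.1216] yaw 13.71 q6 0.04 tilt [ 0.0084 -0.006  -0.9999] d(mm) [ -0.4  -2.  103.6] turn 0.20933768749159753
tcp [0.6135 0.2883 0.1217] yaw 13.71 q6 0.04 tilt [ 0.0085 -0.0059 -0.9999] d(mm) [ -0.4  -1.6 103.7] turn 0.21326240171674726
0.6508248925708118
```

View pics/w18.png

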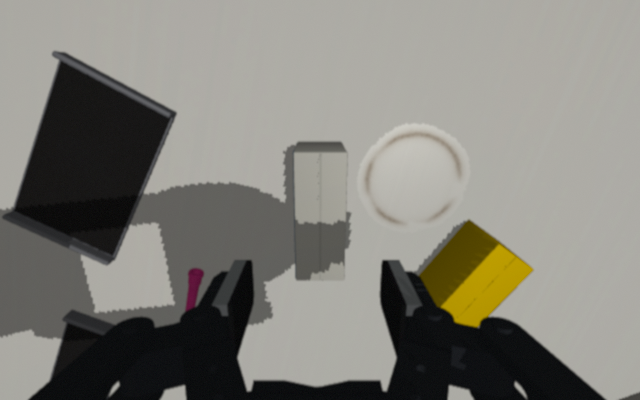

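```bash
python3 - <<'E'
from rect import *
d=np.load("w18.npy",allow_pickle=True).item()
x=rect(d,[(294,152),(347,152),(344,280),(297,280)],.048,.032,.085,(.613,.29,13))
togo([x[0],x[1],.018],np.degrees(x[2]))
print(ray(d,421,270,.048),ray(d,470,222,.048),ray(d,440,250,.048),ray(d,416,178,.0))
E
```

```text
fit [0.6149 0.2895] yaw x 13.89 rms 0.71
tcp [0.6135 0.2883 0.1217] yaw 13.71 q6 0.04 tilt [ 0.0085 -0.0059 -0.9999] d(mm) [  0.9  -1.7 103.7] turn -0.17759242245242035
[0.68699842 0.2712181  0.048     ] [0.70595065 0.31013519 0.048     ] [0.6942154 0.2876397 0.048    ] [0.68047991 0.32129289 0.        ]
```

move_arm:
  deltas:
    - [[0.0015,-0.0015,0.025,0],[0.0015,-0.0015,0.055,0],[0.0015,-0.0015,0.08,0],[0.0015,-0.0015,0.098,0],[0.0015,-0.0015,0.1035,0],[0.0015,-0.0015,0.1035,0],[0.0015,-0.0015,0.1035,0]]

```text
t: 21.62
tcp_pos: [0.616, 0.2896, 0.0187]
tool_rot: [0.993, 0.12, 0.004, 0.003]
force: [1.0, 0.6, 0.2]
finger_gap: 0.648
```

move_arm:
  deltas:
    - [[0,0,0,0],[0,0,0,0],[0,0,0,0],[0,0,0,0],[0,0,0,0],[0,0,0,0]]
  gripper: 0.2
  squeeze: 30

```text
t: 22.12
tcp_pos: [0.6172, 0.29, 0.0208]
tool_rot: [0.993, 0.12, 0.006, 0.003]
force: [-0.7, -0.6, 5.9]
finger_gap: 0.372
```

```bash
python3 - <<'E'
from h import *
togo([.4525,.091,.14],-10.8);print(manip.sense()["finger_gap"],manip.sense()["force"]); d=snap("wrist","w19")
E
```

```text
tcp [0.6172 0.29   0.0208] yaw 13.75 q6 0.05 tilt [ 0.0125 -0.0048 -0.9999] d(mm) [-206.   155.1 -120.3] turn 24.548141213535885
0.3715131785026913 [-0.72484087 -0.58992171  5.85464786]
```

View pics/w19.png

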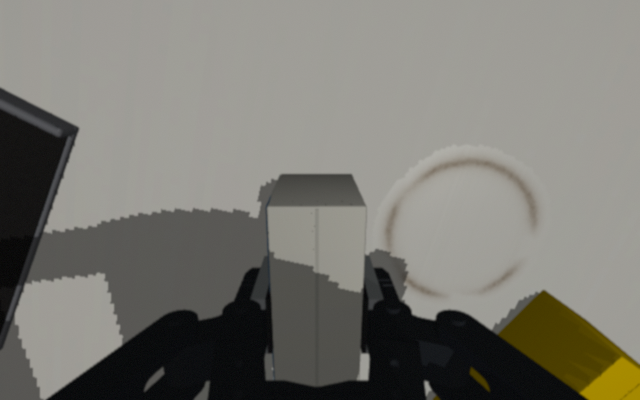

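move_arm:
  deltas:
    - [[0,0,-0.015,0],[0,0,-0.04,0],[0,0,-0.07,0],[-0.01,0.003,-0.1,2],[-0.03,0.01,-0.12,5],[-0.06,0.02,-0.12,8],[-0.09,0.03,-0.12,12],[-0.12,0.04,-0.12,16],[-0.15,0.05,-0.12,20],[-0.17,0.056,-0.12,23],[-0.182,0.058,-0.12,24.5],[-0.182,0.058,-0.12,24.5],[-0.182,0.058,-0.12,24.5],[-0.182,0.058,-0.12,24.5]]

```text
t: 23.33
tcp_pos: [0.4548, 0.1915, 0.1401]
tool_rot: [0.996, -0.093, 0.008, 0.001]
force: [-0.6, 0.4, -0.4]
finger_gap: 0.37
```

```bash
python3 - <<'E'
from h import *
togo([.4525,.091,.0248],-10.8);print(manip.sense()["finger_gap"]); d=snap("wrist","w20"); np.save("w20.npy",d,allow_pickle=True)
E
```

```text
tcp [0.4548 0.1915 0.1401] yaw -10.72 q6 0.37 tilt [ 0.0161 -0.0041 -0.9999] d(mm) [ 14.6  99.  115.6] turn 0.0836382638439801
0.3696924831549405
```

View pics/w20.png

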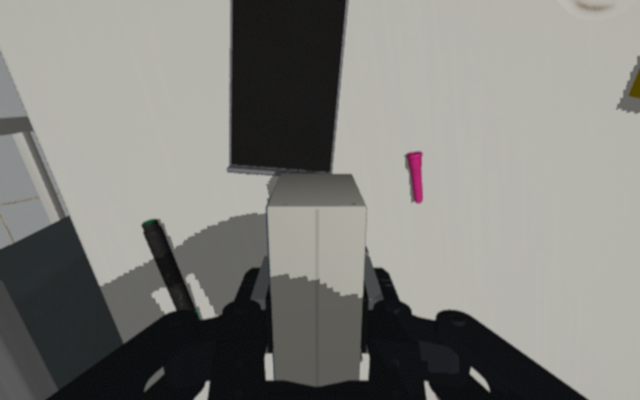

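```bash
python3 - <<'E'
import cv2
a=cv2.imread("pics/w16.png")[10:130,0:165]; cv2.imwrite("pics/c20.png",cv2.resize(cv2.convertScaleAbs(a,alpha=1.6,beta=20),None,fx=4.8,fy=4.8,interpolation=cv2.INTER_CUBIC))
a=cv2.imread("pics/w9.png")[0:110,190:375]; cv2.imwrite("pics/c21.png",cv2.resize(cv2.convertScaleAbs(a,alpha=1.6,beta=20),None,fx=4,fy=4,interpolation=cv2.INTER_CUBIC))
E
```

```text
(no output)
```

View pics/c20.png

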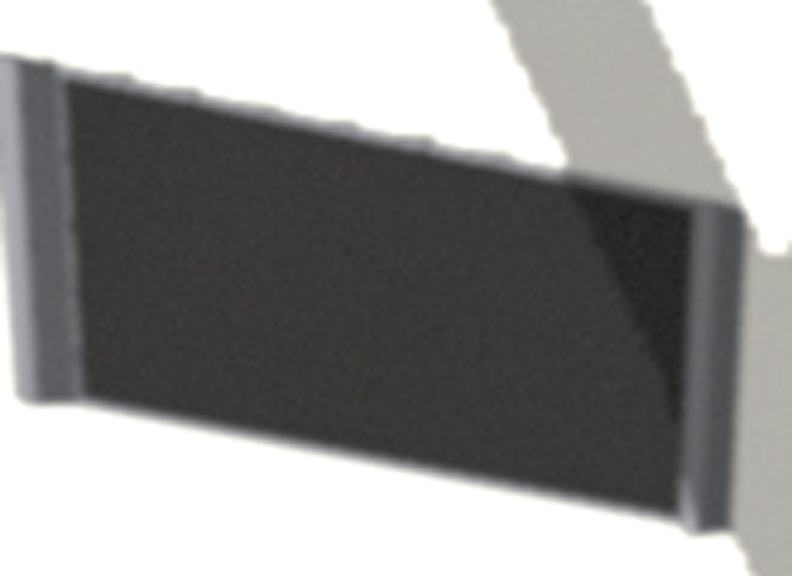

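View pics/c21.png

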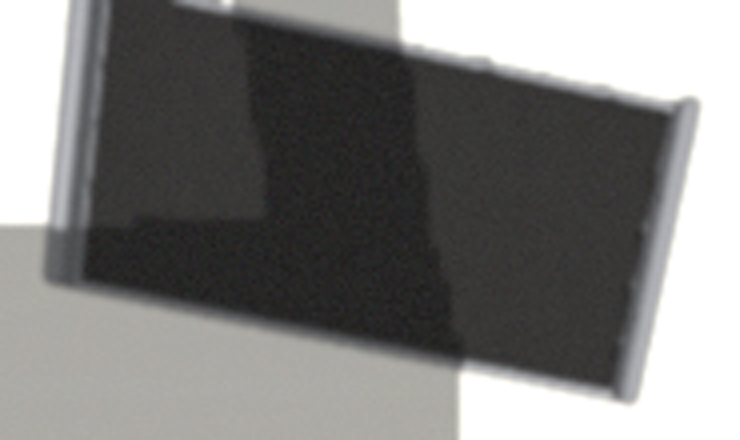

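```bash
python3 - <<'E'
from rect import *
d=np.load("w9.npy",allow_pickle=True).item()
f=lambda u,v,z=.012: ray(d,190+u/4,v/4,z)
bl,br,tr=f(53,281),f(635,402),f(697,101)
print("L",np.linalg.norm(bl-br),"W",np.linalg.norm(br-tr),"ctr",(bl+tr)/2)
e=br-bl; print("y axis dir",np.degrees(np.arctan2(e[1],e[0])),"w dir",np.degrees(np.arctan2(*(br-tr)[1::-1])))
# long floor edges at z=.004
p,q=f(405,45,.004),f(660,97,.004); print("near edge dir",np.degrees(np.arctan2(q[1]-p[1],q[0]-p[0])),p,q)
p2,q2=f(110,290,.004),f(600,388,.004); print("far edge dir",np.degrees(np.arctan2(q2[1]-p2[1],q2[0]-p2[0])),p2,q2)
d=np.load("w16.npy",allow_pickle=True).item()
f=lambda u,v,z=.012: ray(d,u/4.8,10+v/4.8,z)
# stops: left top strip outer? right top strip
p,q=f(65,72,.004),f(690,200,.004);print("near",np.degrees(np.arctan2(q[1]-p[1],q[0]-p[0])),p,q)
p,q=f(80,404,.004),f(680,522,.004);print("far",np.degrees(np.arctan2(q[1]-p[1],q[0]-p[0])),p,q)
E
```

```text
L 0.10587739086625844 W 0.05033692465526502 ctr [0.4532625  0.09086453 0.012     ]
y axis dir 78.81591269356278 w dir -10.632302312031731
near edge dir 79.63805958691182 [0.42856009 0.0970264  0.004     ] [0.43675696 0.14185529 0.004     ]
far edge dir 79.24418681008964 [0.46872745 0.04218688 0.004     ] [0.48583523 0.13224628 0.004     ]
near 79.05009172420186 [0.41899387 0.04664333 0.004     ] [0.43719079 0.14069733 0.004     ]
far 78.931132048951 [0.46791702 0.03626883 0.004     ] [0.48657973 0.13166778 0.004     ]
```

```bash
python3 - <<'E'
from h import *
togo([.4525,.091,.05],-10.9)
E
```

```text
tcp [0.4548 0.1915 0.1399] yaw -10.71 q6 0.37 tilt [ 0.0157 -0.0042 -0.9999] d(mm) [15.  99.1 90.3] turn 0.18518682455460578
```

move_arm:
  deltas:
    - [[0.003,0.02,0,0],[0.006,0.045,0,0],[0.01,0.07,0,0],[0.015,0.09,0.01,0],[0.015,0.099,0.03,0],[0.015,0.099,0.06,0],[0.015,0.099,0.08,0],[0.015,0.099,0.09,0],[0.015,0.099,0.09,0],[0.015,0.099,0.09,0]]

```text
t: 24.22
tcp_pos: [0.4534, 0.0912, 0.0497]
tool_rot: [0.996, -0.093, 0.008, 0.001]
force: [0.5, 0.4, -0.5]
finger_gap: 0.371
```

```bash
python3 - <<'E'
from h import *
d=snap("wrist","w22"); np.save("w22.npy",d,allow_pickle=True); s=snap("side","s22")
togo([.4525,.091,.0248],-10.9)
b=s["img"][160:240,220:320,::-1]; cv2.imwrite("pics/c22s.png",cv2.resize(cv2.convertScaleAbs(b,alpha=1.5),None,fx=7,fy=7,interpolation=cv2.INTER_CUBIC))
E
```

```text
tcp [0.4537 0.0912 0.0507] yaw -10.68 q6 0.15 tilt [ 0.0176 -0.0042 -0.9998] d(mm) [-1.6  0.4 25.9] turn 0.21869351005760507
```

View pics/w22.png

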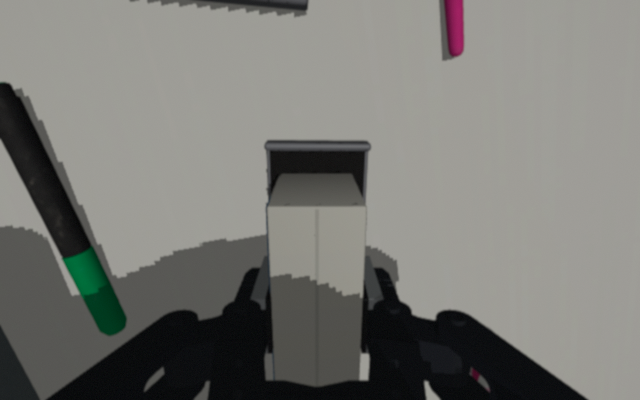

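View pics/c22s.png

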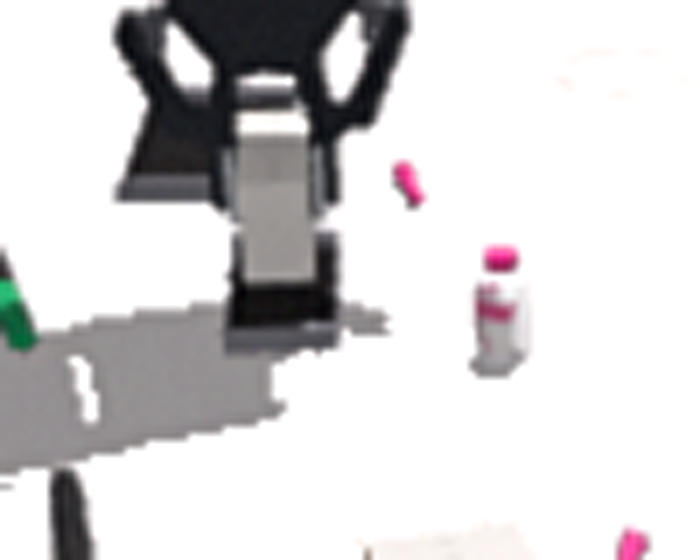

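```bash
python3 - <<'E'
from h import *
d=np.load("w22.npy",allow_pickle=True).item()
a=ray(d,318,142,.012); b=ray(d,318,174,.030); c=ray(d,317,206,.078); n=R.from_quat(manip.sense()["tool_rot"]).apply([0,1,0])
p=np.array([.4525,.091,0]); T=manip.sense()["tcp_pos"]
print("stop outer vs tray ctr",(a-p)@n,"carton low edge vs TCP",(b-T)@n,"gap",(b-a)@n, "top edge",(c-T)@n)
print(n)
E
```

```text
stop outer vs tray ctr -0.053988132018749004 carton low edge vs TCP -0.04178533069517096 gap 0.011788382482088711 top edge -0.041940482862242584
[-1.85362132e-01 -9.82669857e-01  9.11721809e-04]
```

The carton lines up with the tray. Its stop gap is 11.8 mm, against 12 mm expected. Lowering it.

move_arm:
  deltas:
    - [[-0.0005,0,0.008,0],[-0.001,0,0.015,0.2],[-0.001,0,0.021,0.2],[-0.001,0,0.025,0.2],[-0.001,0,0.0275,0.2],[-0.001,0,0.0275,0.2],[-0.001,0,0.0275,0.2]]

```text
t: 24.9
tcp_pos: [0.4531, 0.0915, 0.0247]
tool_rot: [0.995, -0.094, 0.009, 0.001]
force: [-2.0, 1.4, 18.5]
finger_gap: 0.375
```

move_arm:
  deltas:
    - [[0,0,-0.0015,0],[0,0,-0.0015,0]]

```text
t: 25.07
tcp_pos: [0.4533, 0.0916, 0.0266]
tool_rot: [0.995, -0.094, 0.01, 0.001]
force: [-0.2, -0.7, -0.4]
finger_gap: 0.373
```

move_arm:
  deltas:
    - [[0,0,0,0],[0,0,0,0],[0,0,0,0],[0,0,0,0],[0,0,0,0]]
  gripper: 1

```text
t: 25.48
tcp_pos: [0.4532, 0.0916, 0.0264]
tool_rot: [0.995, -0.094, 0.01, 0.001]
force: [0.9, 0.1, -0.0]
finger_gap: 1.0
```

move_arm:
  deltas:
    - [[0,0,-0.02,0],[0,0,-0.05,0],[0,0,-0.09,0],[0,0,-0.12,0],[0,0,-0.15,0],[0,-0.03,-0.17,0],[0,-0.06,-0.17,0],[0,-0.09,-0.17,0],[0,-0.11,-0.17,0],[0,-0.11,-0.17,0],[0,-0.11,-0.17,0]]

```text
t: 26.4
tcp_pos: [0.4702, 0.201, 0.196]
tool_rot: [0.996, -0.093, 0.009, 0.002]
force: [-0.3, -0.2, -0.0]
finger_gap: 1.0
```

```bash
python3 - <<'E'
from h import *
d=snap("wrist","w23"); np.save("w23.npy",d,allow_pickle=True)
togo([.46,-.27,.2],1)
s=snap("side","s23")
b=s["img"][160:240,220:320,::-1]; cv2.imwrite("pics/c23s.png",cv2.resize(cv2.convertScaleAbs(b,alpha=1.5),None,fx=7,fy=7,interpolation=cv2.INTER_CUBIC))
E
```

```text
tcp [0.4699 0.2001 0.1959] yaw -10.77 q6 0.38 tilt [ 0.0177 -0.005  -0.9998] d(mm) [ 78.2 463.7  -2. ] turn -11.770660780341231
```

View pics/w23.png

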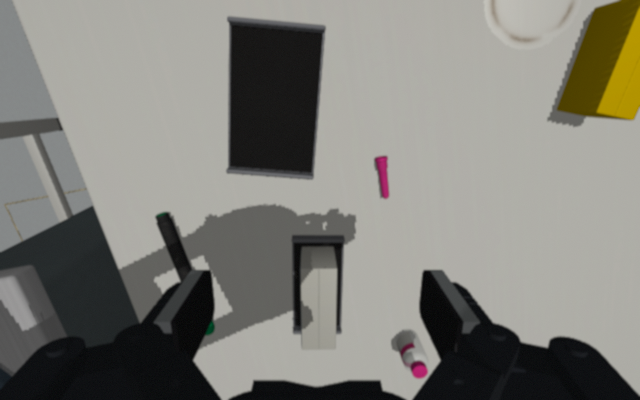

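View pics/c23s.png

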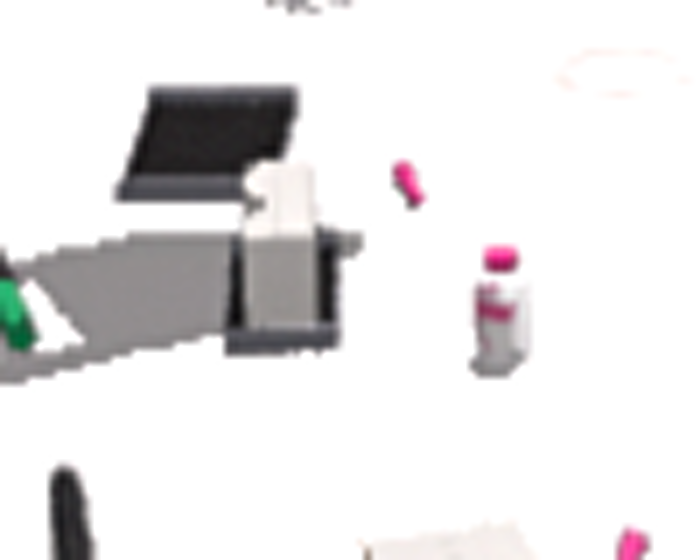

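The narrow carton is centred and aligned in both views: tray centre 317.5 against carton 318 in the wrist view, and 282 against 280.5 in the side crop. I'll measure the wide tray from this picture.

```bash
python3 - <<'E'
import cv2
a=cv2.imread("pics/w23.png")[5:190,215:340]; cv2.imwrite("pics/c23.png",cv2.resize(cv2.convertScaleAbs(a,alpha=1.6,beta=20),None,fx=3.2,fy=3.2,interpolation=cv2.INTER_CUBIC))
E
```

```text
(no output)
```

View pics/c23.png

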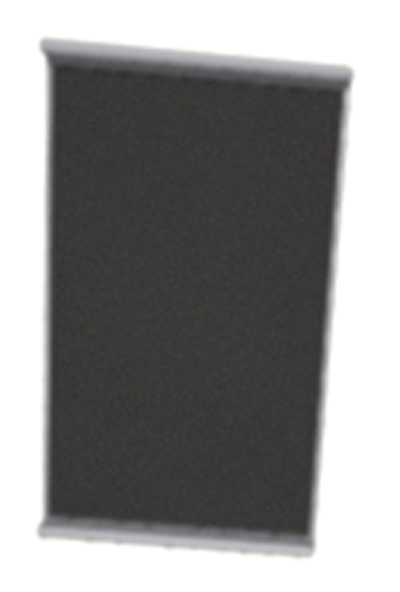

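```bash
python3 - <<'E'
from rect import *
d=np.load("w23.npy",allow_pickle=True).item()
f=lambda u,v:(215+u/3.2,5+v/3.2)
px=[f(42,40),f(352,68),f(312,553),f(40,538)]
P=np.array([ray(d,*p,.012) for p in px]); print([np.linalg.norm(P[i]-P[i-1]).round(4) for i in range(4)])
rect(d,px,.012,.080,.129,(.4475,.275,-15))
togo([.46,-.17,.19],0)
E
```

```text
[np.float64(0.1275), np.float64(0.0781), np.float64(0.1261), np.float64(0.0774)]
fit [0.4487 0.2741] yaw x -195.17 rms 1.38
tcp [0.4698 0.1997 0.1958] yaw -10.83 q6 0.38 tilt [ 0.0175 -0.0051 -0.9998] d(mm) [ 59.7 364.9   7.5] turn -10.832006741023505
```

move_arm:
  deltas:
    - [[0.005,0.02,0,-1],[0.01,0.05,0,-2],[0.016,0.08,0,-4],[0.022,0.12,0,-6],[0.028,0.16,0,-8],[0.034,0.2,0,-10],[0.04,0.24,0,-11.5],[0.046,0.28,0,-12],[0.052,0.31,0.005,-12],[0.056,0.34,0.005,-12],[0.056,0.35,0.005,-12],[0.056,0.35,0.005,-12],[0.056,0.35,0.005,-12]]

```text
t: 27.58
tcp_pos: [0.458, -0.1547, 0.1921]
tool_rot: [1.0, 0.009, 0.008, 0.002]
force: [1.0, 0.8, -0.7]
finger_gap: 1.003
```

```bash
python3 - <<'E'
from h import *
d=snap("wrist","w24"); np.save("w24.npy",d,allow_pickle=True)
togo([.46,-.27,.03],1.2)
E
```

```text
tcp [ 0.4581 -0.1538  0.1922] yaw 1.11 q6 -0.58 tilt [ 0.016  -0.0036 -0.9999] d(mm) [ -2.9 115.6 162.6] turn -0.08786201317312248
```

View pics/w24.png

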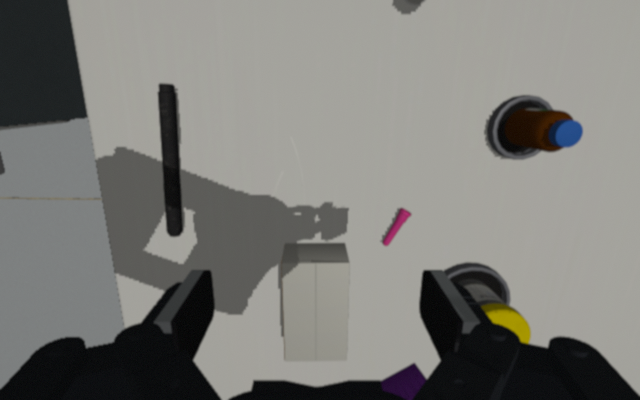

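```bash
python3 - <<'E'
from rect import *
d=np.load("w24.npy",allow_pickle=True).item()
x=rect(d,[(284,265),(349.5,263.5),(348.5,359),(284.5,360)],.045,.06,.105,(.46,-.27,1))
togo([x[0],x[1],.1],np.degrees(x[2])); togo([x[0],x[1],.019],np.degrees(x[2]))
E
```

```text
fit [ 0.4613 -0.2723] yaw x 1.07 rms 1.49
tcp [ 0.4581 -0.1538  0.1922] yaw 1.11 q6 -0.58 tilt [ 0.016  -0.0036 -0.9999] d(mm) [ -0.5 118.2  92.7] turn 0.03747011582159132
tcp [ 0.4581 -0.1538  0.1922] yaw 1.11 q6 -0.58 tilt [ 0.016  -0.0036 -0.9999] d(mm) [ -1.8 117.9 173.6] turn 0.03747011582159132
```

move_arm:
  deltas:
    - [[0,0.03,0,0],[0,0.06,0.01,0],[-0.001,0.09,0.03,0],[-0.002,0.115,0.06,0],[-0.002,0.1165,0.09,0],[-0.002,0.1165,0.12,0],[-0.002,0.1165,0.15,0],[-0.002,0.1165,0.165,0],[-0.002,0.1165,0.172,0],[-0.002,0.1165,0.172,0],[-0.002,0.1165,0.172,0]]

```text
t: 28.55
tcp_pos: [0.4616, -0.2699, 0.021]
tool_rot: [1.0, 0.011, 0.008, 0.002]
force: [0.4, -0.6, -0.4]
finger_gap: 0.998
```

move_arm:
  deltas:
    - [[0,0,0,0],[0,0,0,0],[0,0,0,0],[0,0,0,0],[0,0,0,0],[0,0,0,0]]
  gripper: 0.5
  squeeze: 40

```text
t: 29.05
tcp_pos: [0.4624, -0.2701, 0.0228]
tool_rot: [1.0, 0.011, 0.009, 0.003]
force: [1.0, 2.5, 5.6]
finger_gap: 0.694
```

```bash
python3 - <<'E'
from h import *
d=snap("wrist","w25"); np.save("w25.npy",d,allow_pickle=True)
togo([.448,.1745,.15],-15)
E
```

```text
tcp [ 0.4624 -0.2701  0.0228] yaw 1.21 q6 -0.78 tilt [ 0.0183 -0.005  -0.9998] d(mm) [  -2.7 -444.1 -129.7] turn 16.21403560600413
```

View pics/w25.png

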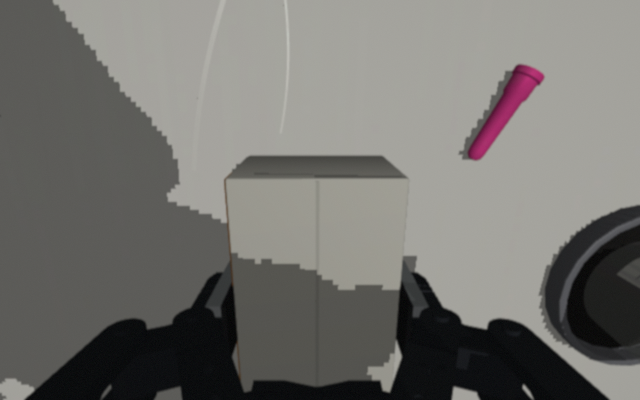

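```bash
python3 - <<'E'
from h import *
d=np.load("w25.npy",allow_pickle=True).item(); s=manip.sense(); n=R.from_quat(s["tool_rot"]).apply([0,1,0])
print((ray(d,317,156,0)-s["tcp_pos"])@n,(ray(d,317,178,.045)-s["tcp_pos"])@n)
E
```

```text
-0.049636721751994836 -0.04987747237049627
```

move_arm:
  deltas:
    - [[0,0,-0.015,0],[0,0,-0.04,0],[0,0,-0.07,0],[0,-0.01,-0.1,0],[0,-0.03,-0.11,1],[0,-0.06,-0.11,2],[0,-0.09,-0.11,3],[0,-0.12,-0.11,4],[0,-0.15,-0.11,5],[0,-0.18,-0.11,6],[0,-0.21,-0.11,7],[0,-0.24,-0.11,8],[0,-0.27,-0.11,9],[0,-0.3,-0.11,10],[0,-0.32,-0.11,10],[0,-0.33,-0.11,10],[0,-0.33,-0.11,10]]

```text
t: 30.52
tcp_pos: [0.4531, 0.0619, 0.1315]
tool_rot: [0.997, -0.075, 0.01, 0.002]
force: [-0.1, -0.8, -1.1]
finger_gap: 0.693
```

```bash
python3 - <<'E'
from h import *
togo([.448,.2745,.12],-15); print(manip.sense()["finger_gap"])
E
```

```text
tcp [0.4531 0.0619 0.1315] yaw -8.6 q6 0.05 tilt [ 0.019  -0.0049 -0.9998] d(mm) [ -37.  -209.4   10.4] turn 6.402888639968779
0.6932514571532898
```

move_arm:
  deltas:
    - [[-0.003,-0.02,0,1],[-0.008,-0.05,0,2],[-0.013,-0.08,0,3],[-0.019,-0.11,0,4],[-0.024,-0.14,0,5],[-0.03,-0.17,0,6],[-0.034,-0.195,0.01,6.4],[-0.037,-0.21,0.03,6.4],[-0.037,-0.212,0.05,6.4],[-0.037,-0.212,0.07,6.4],[-0.037,-0.212,0.075,6.4],[-0.037,-0.212,0.075,6.4],[-0.037,-0.212,0.075,6.4]]

```text
t: 31.6
tcp_pos: [0.4504, 0.2759, 0.0556]
tool_rot: [0.991, -0.131, 0.01, 0.001]
force: [1.3, 0.3, -0.6]
finger_gap: 0.696
```

```bash
python3 - <<'E'
from h import *
togo([.4487,.2772,.0268],-15); d=snap("wrist","w26"); np.save("w26.npy",d,allow_pickle=True)
E
```

```text
tcp [0.4504 0.2759 0.0556] yaw -15.08 q6 0.62 tilt [ 0.0192 -0.005  -0.9998] d(mm) [-2.5 -0.9 28.8] turn -0.07782843513759019
```

View pics/w26.png

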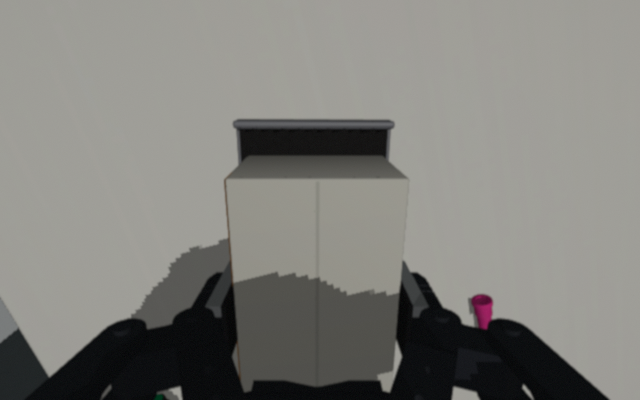

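```bash
python3 - <<'E'
from h import *
d=np.load("w26.npy",allow_pickle=True).item(); s=manip.sense(); r=R.from_quat(s["tool_rot"]); n=r.apply([0,1,0]); m=r.apply([1,0,0])
n[2]=0;m[2]=0
a=ray(d,314,121,.012); b=ray(d,316,155,.0328); print((b-a)@n)
L,Rr=ray(d,234.5,124,.012),ray(d,394,124,.012); print("stop len",np.linalg.norm(L-Rr),"mid vs TCP in tool x",((L+Rr)/2-s["tcp_pos"])@m,"slope",np.degrees(np.arctan2(*(Rr-L)[1::-1])))
B1,B2=ray(d,247,156,.0328),ray(d,387,156,.0328); print(np.linalg.norm(B1-B2),((B1+B2)/2-s["tcp_pos"])@m)
a=cv2.imread("pics/w26.png")[110:200,210:410]; cv2.imwrite("pics/c26.png",cv2.resize(cv2.convertScaleAbs(a,alpha=1.5),None,fx=4,fy=4,interpolation=cv2.INTER_CUBIC))
E
```

```text
0.013322049522377257
stop len 0.07816819987956104 mid vs TCP in tool x -0.001201294730036261 slope -15.148013021929971
0.06224610969014191 -0.000315443201365586
```

View pics/c26.png

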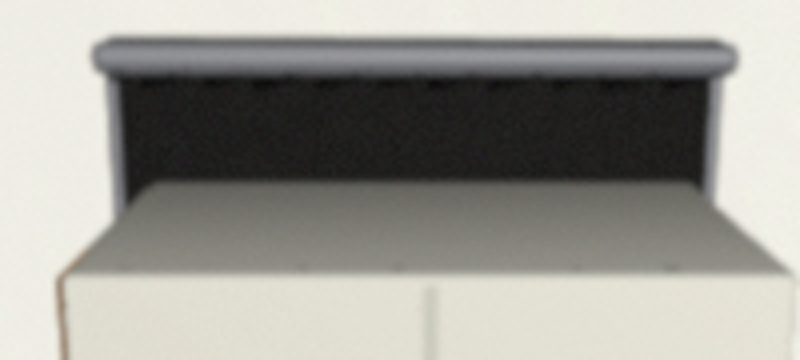

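Carton and tray are parallel. The carton needs about 1 mm of shift each way. Lowering it.

move_arm:
  deltas:
    - [[-0.0018,-0.001,0.008,0],[-0.0018,-0.001,0.015,0],[-0.0018,-0.001,0.022,0],[-0.0018,-0.001,0.027,0],[-0.0018,-0.001,0.0305,0],[-0.0018,-0.001,0.0305,0],[-0.0018,-0.001,0.0305,0]]

```text
t: 32.23
tcp_pos: [0.4496, 0.2774, 0.0268]
tool_rot: [0.991, -0.131, 0.01, 0.001]
force: [-2.0, -1.1, 12.2]
finger_gap: 0.692
```

move_arm:
  deltas:
    - [[0,0,-0.001,0],[0,0,-0.001,0]]

```text
t: 32.4
tcp_pos: [0.4497, 0.2775, 0.028]
tool_rot: [0.991, -0.131, 0.011, 0.001]
force: [-0.7, 0.4, -1.5]
finger_gap: 0.697
```

move_arm:
  deltas:
    - [[0,0,0,0],[0,0,0,0],[0,0,0,0],[0,0,0,0],[0,0,0,0]]
  gripper: 1

```text
t: 32.82
tcp_pos: [0.4497, 0.2775, 0.0278]
tool_rot: [0.991, -0.131, 0.01, 0.001]
force: [0.0, -0.4, 0.4]
finger_gap: 0.998
```

move_arm:
  deltas:
    - [[0,0,-0.02,0],[0,0,-0.05,0],[0,0,-0.09,0],[0,0,-0.13,0],[0,0,-0.16,0],[0,-0.03,-0.18,0],[0,-0.06,-0.18,0],[0,-0.09,-0.18,0],[0,-0.12,-0.18,0],[0,-0.13,-0.18,0],[0,-0.13,-0.18,0]]

```text
t: 33.73
tcp_pos: [0.48, 0.4059, 0.2076]
tool_rot: [0.991, -0.13, 0.011, 0.0]
force: [-0.4, -0.7, -0.8]
finger_gap: 0.999
```

```bash
python3 - <<'E'
from h import *
d=snap("wrist","w27"); np.save("w27.npy",d,allow_pickle=True); s=snap("side","s27"); t=snap("top","t27")
b=s["img"][150:270,220:380,::-1]; cv2.imwrite("pics/c27s.png",cv2.resize(cv2.convertScaleAbs(b,alpha=1.2),None,fx=5,fy=5,interpolation=cv2.INTER_CUBIC))
b=t["img"][160:275,185:425,::-1]; cv2.imwrite("pics/c27t.png",cv2.resize(cv2.convertScaleAbs(b,alpha=1.3),None,fx=3.3,fy=3.3,interpolation=cv2.INTER_CUBIC))
a=d["img"][140:380,240:400,::-1]; cv2.imwrite("pics/c27.png",cv2.resize(cv2.convertScaleAbs(a,alpha=1.4),None,fx=2.5,fy=2.5,interpolation=cv2.INTER_CUBIC))
E
```

```text
(no output)
```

View pics/c27.png

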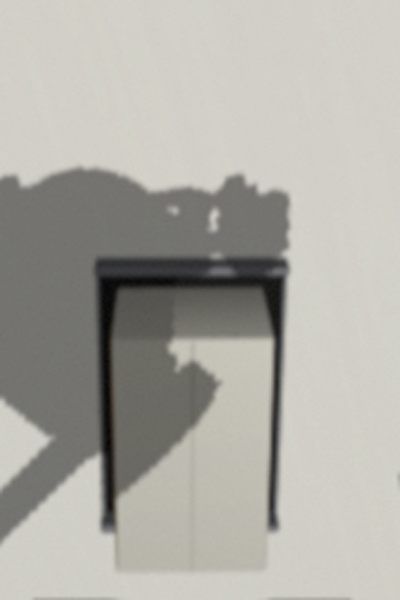

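View pics/c27s.png

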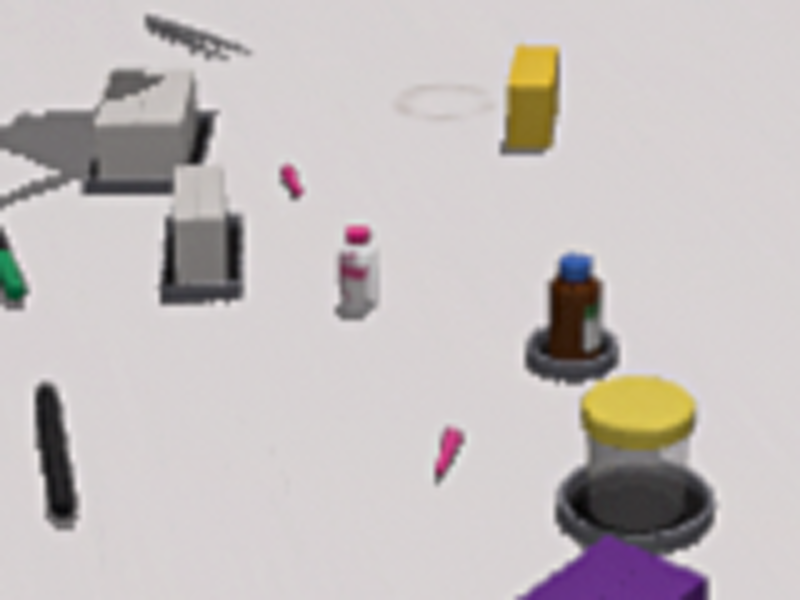

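View pics/c27t.png

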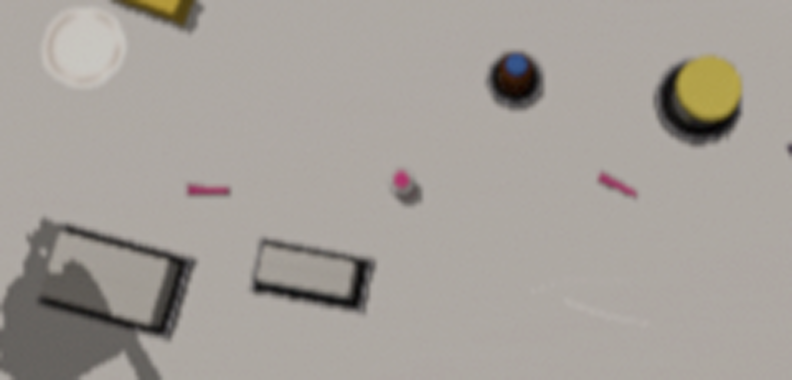

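```bash
python3 - <<'E'
from rect import *
d=np.load("w27.npy",allow_pickle=True).item(); f=lambda u,v:(240+u/2.5,140+v/2.5)
x=rect(d,[f(110,338),f(275,338),f(267,571),f(116,571)],.049,.06,.105,(.448,.2745,-15))
n=np.array([-np.sin(np.radians(15)),-np.cos(np.radians(15))])
a=ray(d,*f(192,262),.012)[:2]+n*.0645; b=ray(d,*f(192,287),.004)[:2]+n*.0525
print("tray ctr via stop",a,"carton via low edge",b,"diff along",(b-a)@n)
# far stop
P=[ray(d,*f(102,530),.012),ray(d,*f(275,530),.012)]; print("far stop outer",(np.mean(P,0)[:2]-n*.0645))
for px,py in [((212,240),0)]: pass
d=np.load("w23.npy",allow_pickle=True).item()
a=cv2.imread("pics/w23.png")[225:360,270:370]; cv2.imwrite("pics/c28.png",cv2.resize(cv2.convertScaleAbs(a,alpha=1.5),None,fx=4,fy=4,interpolation=cv2.INTER_CUBIC))
E
```

```text
fit [0.448  0.2747] yaw x -15.21 rms 0.38
tray ctr via stop [0.4492003  0.27656978] carton via low edge [0.44868368 0.27384944] diff along 0.0027613573306034013
far stop outer [0.44787447 0.27622275]
```

View pics/c28.png

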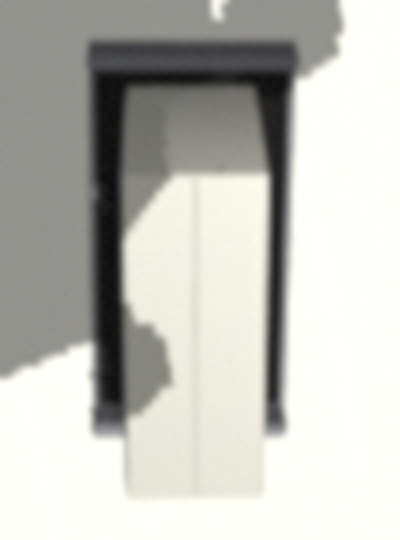

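```bash
python3 - <<'E'
from station import manip
s=manip.sense(); print(s["t"],s["force"]); print(manip.sign_off())
E
```

```text
33.8833 [ 0.00994427 -0.42358476  0.32525232]
the job is handed in; nothing more can be done
None
```

All four things are away in their own holders, upright and released, and I handed the job in at 33.9 s with the gripper open and clear of everything. The sign-off gives no verdict.

| Item | Holder | Last check |
|---|---|---|
| Brown vial | Small round dish | About 1.5 mm off centre in the side view, about 1 px from prediction in the wrist view |
| Sample cup | Large round dish | Concentric with the dish to about 1 mm in the top and side views |
| Narrow carton | Narrow tray | Centred and parallel to about 1 mm |
| Wide carton | Wide tray | Straight to about 0.2°; centred to about 1–3 mm |

- **Cup re-grip:** I first set the cup down about 4 mm off centre, which the side view showed. I gripped it again and shifted it.
- **Disagreeing checks:** The close wrist view put a gripped part up to about 4 mm off along the tool's y axis, against the side camera. For the wide carton along its tray, one wrist measure was about 3 mm off and the full-outline fit under 2 mm. It has 8 mm of room at each end.
- **Refused call:** One move was refused because I gave it out-of-range numbers. Nothing moved.
- **Tool tilt:** The tool had drifted to about 1° of tilt by the end.

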